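Load the UV-C cabinet with occluders and start the three-dot programme

ROBOT

A 6-joint arm with a two-finger parallel gripper is mounted at the origin on the work surface. World frame = base frame: x ahead of the robot, y to its left, z up, the work surface at z = 0. Lengths are in mm, angles in degrees, forces in N, time in s.
With the tool pointing down it reaches from about 300 to 850 mm from the base axis. Payload 4.2 kg.
Tool frame: the origin (TCP) lies on the centre line of the jaws, within the pads' length; the fingertips stand 14 mm ahead of it and the grasp point (between the pads) lies 5 mm behind it; z points along the fingers, y is the line along which they close (so a half turn about z gives the same grasp; the last joint's range is limited). The gripper opens to 91 mm and grips with 3 to 60 N. Pads are 32 mm wide; open, the fingers measure 118 mm over their backs; the gripper's body (76 mm by 178 mm) begins 60 mm behind the grasp point.
Start: joints at [70.646, 18.312, 89.639, -0, 72.044, -1.146], TCP at [179.677, 546.222, 227.976] pointing down, gripper open.
Joint ranges: [-177.97, 177.97], [-48.28, 115.42], [12.27, 149.76], [-77.06, 257.06], [2.81, 150.46], [-146.56, 146.56]. Speed limits (degrees/s): [147.25, 147.25, 180, 180, 180, 180].

INTERFACE

Orientations are given as [roll, pitch, yaw] about the fixed x, y, z axes, in that order (R = Rz(yaw) Ry(pitch) Rx(roll)).
In Python, from workcell import * gives the robot as it stands. The module is installed in compiled form; this text tells all that it offers.
- The arm moves only by the shell command python3 -m crank 'ROWS' [FORCE]. ROWS is JSON, a list of rows, each an object of numbers: "grip": the finger opening in m, from 0 to 0.0912; "x", "y", "z": the shift along the tool's x, y, z in m; "yaw": the turn about the tool's z in rad. In form: [{"grip": .., "x": .., "y": .., "z": .., "yaw": ..}, ...]. A call has exactly 5 rows; each row is the pose to reach, as a shift and turn from the pose commanded when the call began, along the tool's axes at that moment; what a row does not reach only later rows make up. A row lasts 1/12 s, in which the tool goes at most 41.7 mm and 7.16 degrees, less where a joint would pass 70% of its speed; a pose out of reach is approached as far as the arm can. A call with a gripper value outside its range is refused whole. The fingers move at their own pace and stop on an object; FORCE is the grip in N (left out, the last holds). Time passes only in rows, so rows that repeat a pose let the fingers close, or fill a call up. It gives the time, the measured TCP pose, the force, the opening and the grip force at its end, in the units of the state.
- state(): the state, without advancing time (a new reading comes with each control period).
- grab_frame(name): name is "side" or "top"; returns the picture (400x640x3 uint8, red, green, blue); there is no depth.
- camera_model(name): a dict with "intrinsics" (3x3 intrinsics, pixels), "distortion" ([k1, k2, p1, p2, k3] as OpenCV has them; the pictures are not rectified), "R" (3x3) and "t" (3): a world point X has camera coordinates R X + t. Camera axes: x right, y down, z forward; pixel columns grow to the right and rows downward; lengths in mm; the calibration is good to about 2 mm. A picture is of the moment at which its call begins. camera_model takes no time and is no camera call.
- job_done(): hands the job in; it is judged then, once.
The state is a dict: "time_s": time; "qpos": joint angles; "qvel": joint speeds; "effort": joint torques, N m; "ee_pos": TCP position; "ee_rot": TCP orientation; "force": force on the tool from outside, world axes, zero at the start; "torque": the same for the moment, N m; "gripper_width": finger opening in mm; "gripper_force": force on a finger pad.
Only numpy, scipy, OpenCV 4.12 (cv2) and the standard library are available. Lean on these libraries where they do the work, as an engineer would, in place of code of your own. Each camera call takes 0.05 s, during which the arm holds its last target. There are 200 camera calls.

TASK

Disinfect the black hand-held occluders hanging on the sloping rack in the UV-C cabinet. First put the spectacle case that stands in the way of the drawer into the job tray; then open the drawer, lift every occluder off its hook and lay it flat on the drawer floor so that none lies on another, shut the drawer fully, turn the dial to the three-dot mark, and only when all that is done press the start button. Leave the other things on the bench where they are.

Things in the scene. Friction and masses are not known exactly. Their poses are not given: they have to be found in the camera images.
- cabinet: UV-C disinfecting cabinet, white on a black base, fixed to the bench; 260 mm deep (x) and 320 mm wide (y). Origin under its centre on the bench; own -x is its front, facing the robot. Front face 130 mm in front of the origin; flat deck, with dial and start button, 118 mm high and 150 mm deep, behind it a hood 180 mm high
- drawer (a joint): how far the cabinet's drawer is pulled out, m: 0 shut, 0.20 fully open; slides along the cabinet's own x, out is towards -x; needs about 2 to 4 N, stays where it is left
- drawer_handle (a point): middle of the steel bar handle of the drawer, moves with it; the bar runs along the cabinet's y, 110 mm long, 10 mm thick, 35 mm in front of the drawer front, 86 mm above the bench (32 mm below the deck). Axes as the cabinet's
- drawer_floor (a point): centre of the drawer's inner floor, on its upper surface, 34 mm above the bench, moves with the drawer; axes as the cabinet's. Inside, the drawer is 200 mm (x) by 276 mm (y), its side and back walls rise 27 mm above the floor, its front 63 mm. With the drawer fully open, all but the last few mm of it is in front of the cabinet
- dial (a joint): angle of the programme selector, rad, grows clockwise seen from above. Four click positions: 0 = one dot, 0.75 = two dots, 1.5 = three dots, 2.25 = four dots; end stops just beyond the first and last. It springs into the nearest click position when let go; passing between positions takes about 0.07 N m
- dial_grip (a point): on the dial's axis at the height to grip it, 26 mm above the deck; turns with the dial: own x points along the bar grip to the end with the white pointer line. The dial is black: a disc 52 mm across, its top 12 mm above the deck, and on it a bar 50 mm long, 14 mm wide, 24 mm high, its top 36 mm above the deck
- dial_axis (a point): centre of the dial's round metal plate on the deck; axes as the cabinet's. The plate is printed with one, two, three and four dots, clockwise, 46 mm from the axis on the side away from the robot (left to right for someone at the robot). At one dot the pointer stands 1.125 rad anticlockwise of this x, at three dots 0.375 rad clockwise of it
- start (a joint): travel of the start button, m: 0 up, 0.006 fully pressed; it springs back. Needs 1.5 to 5 N
- start_top (a point): centre of the top of the round grey start button on the deck, 26 mm across, 22 mm above the deck when up; press straight down
- rack: white sloping rack fixed to the bench, 290 mm wide (y), 190 mm deep. Origin under its centre on the bench; own -x is its low front edge, facing roughly to the robot. Its board rises at 40 degrees from level, from 22 mm above the bench at x = -85 mm to 163 mm at x = +84 mm. Near its upper edge four hooks stand in a row
- hook1 (a point): hook 1 of the rack, on its centre line 10 mm out from the board; axes as the rack's; hooks 2 to 4 follow at 64 mm steps along y. Each is a 6 mm steel pin standing 24 mm square out of the board, its end turned up the slope by 7 mm. An occluder comes off when raised 9 to 14 mm up the slope and then drawn straight out from the board by 35 mm
- occluder1: black occluder, flat, 162 mm long, 10 mm thick throughout, 45 g: disc 54 mm across, handle 18 mm wide, 70 mm long, eye 42 mm across with a 20 mm hole. Origin: on the back face of the handle, where to grip it, near its balance point. Own x runs along the handle to the eye (eye centre x = +65 mm, disc centre x = -48 mm), y across, z out of the front face. Starts on hook 1, y = -96 mm
- occluder2: like occluder1; starts on hook 2 (rack y = -32 mm). Two to four of the four occluders are present, absent ones are None. Those present hang by their eyes on the rack's hooks, flat against its board, eye uppermost, own z away from the board
- occluder3: like occluder1; starts on hook 3 (rack y = +32 mm). Its two faces are alike and either may lie upwards
- occluder4: like occluder1; starts on hook 4 (rack y = +96 mm)
- case: closed hard spectacle case, brown, 150 mm long (own y), 56 mm wide (own x), 36 mm high, about 130 g. Origin: its centre, 18 mm above its underside. At the start it stands on the bench in front of the drawer, in its way
- tray: grey open job tray, fixed to the bench, outside 150 mm (own x) by 220 mm (own y) and 40 mm high, walls and floor 4 mm thick. Origin under its centre on the bench
- spectacles: bystander: brown spectacles standing open on the bench, 134 mm wide, 140 mm deep, 44 mm high; origin under the bridge
- driver: bystander: black screwdriver lying on the bench, 150 mm long along own x, 26 mm thick; origin under its middle
- spray: bystander: white lens-cleaner bottle, 48 mm across, 150 mm high; origin under its centre
- eye: bystander: model eyeball, 90 mm across, on a black foot, 127 mm high; origin under its centre
- blanks: bystander: stack of clear lens blanks, 70 mm across, 36 mm high; origin under its centre
- flipper: bystander: black lens flipper lying on the bench, 184 mm long (own x), 88 mm wide, 10 mm thick, with four small lenses; origin under its centre. Not an occluder
- jar: bystander: glass jar with a steel lid, 56 mm across, 60 mm high; origin under its centre
Things that resemble listed ones, but are neither listed nor needed, are in the scene too. What is shaped like the case but purple is not meant. What is shaped like the occluder1 but turquoise is not meant.

How it is judged:
By the outcome, as a careful person would: the job done as asked, in the order asked, and still so for the second after the job is handed in, with the robot touching nothing.
Of occluder1, occluder2, occluder3, occluder4 only 2 to 4 are there at a start; the rules pass over those that are not, and their reading is None.
At some moment in a run one of case may be knocked a few centimetres aside while the robot is not near it.
Once in a run the grip may slacken for a moment while it holds something.
It also fails if it takes over 210 s, if anything falls off the work surface, if the arm or the gripper's body presses on something with over 40 N, if the wrist force passes 120 N, or if a joint passes its speed limit or range.

## Working session

There is one attempt and no reset: what is moved stays moved. The work goes in short steps, Python scripts to look and compute and a shell command to move; the robot and the scene stay as the last step left them, time stands still between calls to the robot, and variables do not carry over. Pictures are saved under pics/ and viewed, at most 14 in all, crops included, and the job is handed in when it is done.

```bash
mkdir -p pics; python3 - <<'E'
from workcell import *
import cv2
for n in("side","top"):
    cv2.imwrite(f"pics/{n}0.png",cv2.cvtColor(grab_frame(n),cv2.COLOR_RGB2BGR)); m=camera_model(n); print(n,m)
print(state())
E
```

```text
side {'intrinsics': array([[405.49299746,   0.        , 314.31591485],
       [  0.        , 405.49299746, 199.84313745],
       [  0.        ,   0.        ,   1.        ]]), 'distortion': array([-0.07496715,  0.        ,  0.        ,  0.        ,  0.        ]), 'R': array([[ 0.88078058, -0.47349376,  0.00540587],
       [-0.22631414, -0.43095669, -0.87353205],
       [ 0.41594167,  0.76816664, -0.48673662]]), 't': array([-414.11115402,  228.76646551, 1181.88386132])}
top {'intrinsics': array([[456.03296162,   0.        , 314.46401705],
       [  0.        , 456.03296162, 197.92835484],
       [  0.        ,   0.        ,   1.        ]]), 'distortion': array([0.01719737, 0.        , 0.        , 0.        , 0.        ]), 'R': array([[ 0.009362  , -0.99994618,  0.00447   ],
       [-0.99668597, -0.00969252, -0.08076592],
       [ 0.08080489, -0.00369906, -0.99672307]]), 't': array([  13.3683548 ,  482.64654244, 1322.74793571])}
{'time_s': 0.1, 'qpos': array([ 7.06446375e+01,  1.83488151e+01,  8.96977097e+01, -1.07387655e-03,
        7.20425167e+01, -1.14699208e+00]), 'qvel': array([ 0.08525335, -0.1572664 , -0.14361063, -0.02150389,  0.05960134,
       -0.08295973]), 'effort': array([ 1.85101191e-03, -4.13331556e+01, -2.32511437e+01,  7.29592913e-02,
        4.21386876e-02, -5.96971722e-05]), 'ee_pos': array([179.55263418, 545.81923196, 227.20749303]), 'ee_rot': array([-1.79910956e+02, -7.61539309e-04,  1.61791961e+02]), 'force': array([-0.87669629,  0.01074141,  0.38728726]), 'torque': array([-0.02896878, -0.02067745,  0.02579996]), 'gripper_force': 0.0, 'gripper_width': 91.26194235503407}
```

View pics/side0.png

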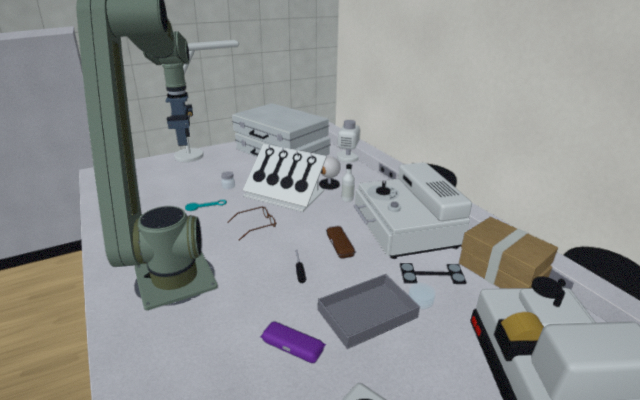

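View pics/top0.png

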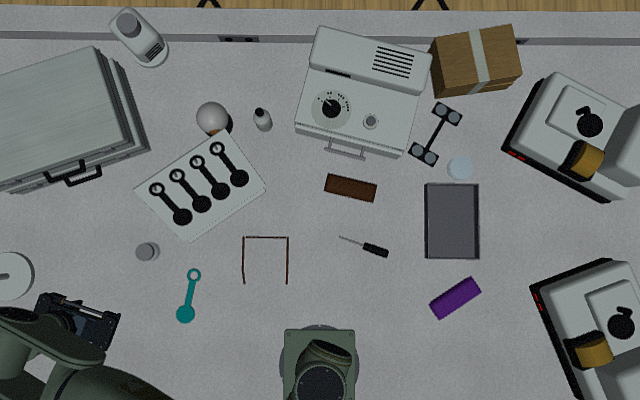

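Every hook carries an occluder, and all four are black, at top (168,203), (189,190), (209,183) and (229,165). Lookalikes are the turquoise one at (189,295) and the black flipper at (437,134). The brown case is at (350,188); the purple lookalike at (455,298) is not wanted. I'll check these in one close crop.

```bash
cat > h.py <<'E'
from workcell import *
import cv2, numpy as np
def ray(n,uv):
    m=camera_model(n); uv=np.array(uv,float).reshape(-1,1,2)
    p=cv2.undistortPoints(uv,m["intrinsics"],m["distortion"]).reshape(-1,2)
    d=np.c_[p,np.ones(len(p))]@m["R"]; return -m["R"].T@m["t"],d
def at(n,uv,z):
    c,d=ray(n,uv); z=np.broadcast_to(z,len(d)); return c+d*((z-c[2])/d[:,2])[:,None]
def proj(n,X):
    m=camera_model(n); r=cv2.Rodrigues(m["R"])[0]
    return cv2.projectPoints(np.array(X,float).reshape(-1,3),r,m["t"],m["intrinsics"],m["distortion"])[0].reshape(-1,2)
E
python3 - <<'E'
from h import *
im=cv2.imread("pics/top0.png")
c=np.zeros((600,800,3),np.uint8)
a=cv2.resize(im[20:210,290:440],None,fx=3,fy=3,interpolation=cv2.INTER_CUBIC);c[:570,:450]=a
b=cv2.resize(im[125:245,130:270],None,fx=2.5,fy=2.5,interpolation=cv2.INTER_CUBIC);c[:300,450:]=b
s=cv2.imread("pics/side0.png");b=cv2.resize(s[135:215,235:335],None,fx=3.5,fy=3.5,interpolation=cv2.INTER_CUBIC);c[310:590,450:]=b
cv2.imwrite("pics/crop1.png",c)
hsv=cv2.cvtColor(im,cv2.COLOR_BGR2HSV)
m=np.zeros(im.shape[:2],np.uint8);m[165:210,315:385]=((hsv[...,1]>100)&(hsv[...,2]<140))[165:210,315:385]
p=np.argwhere(m)[:,::-1].astype(np.float32)
w=at("top",p,30);r=cv2.minAreaRect(w[:,:2].astype(np.float32));print("case",len(p),r,w.mean(0))
E
```

```text
case 900 ((513.1460571289062, -85.83978271484375), (147.38673400878906, 53.691287994384766), 76.99734497070312) [513.34788154 -85.64519675  30.        ]
```

View pics/crop1.png

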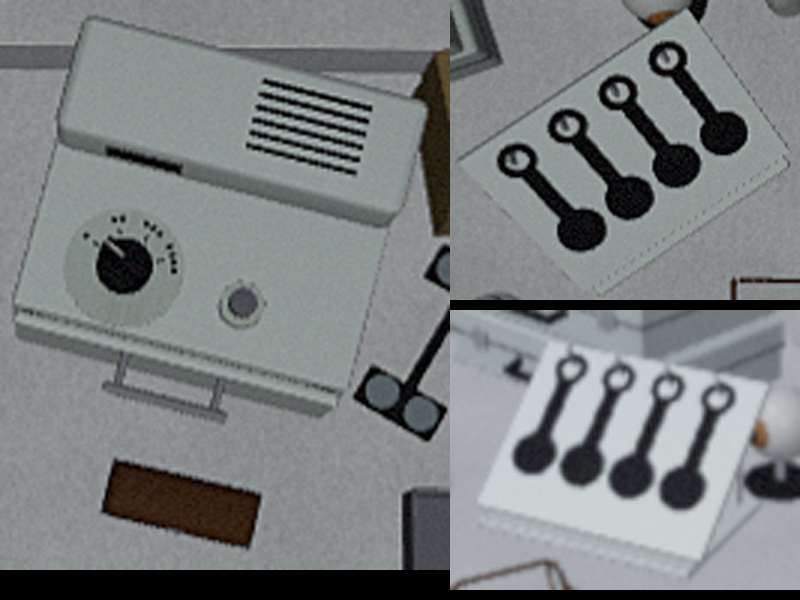

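The crop confirms the choice: brown case at crop (180,503), four black occluders on the rack and the dial at (125,265). The start button is at (241,301) and the handle bar runs (103,388)–(225,417). Next I fit the poses.

```bash
python3 - <<'E'
from h import *
from scipy.optimize import least_squares
T=lambda p:[290+(p[0]+.5)/3-.5,20+(p[1]+.5)/3-.5]
K=lambda p:[130+(p[0]-450+.5)/2.5-.5,125+(p[1]+.5)/2.5-.5]
S=lambda p:[235+(p[0]-450+.5)/3.5-.5,135+(p[1]-310+.5)/3.5-.5]
def W(X,q): c,s=np.cos(q[2]),np.sin(q[2]);X=np.asarray(X,float);return np.c_[X[:,0]*c-X[:,1]*s+q[0],X[:,0]*s+X[:,1]*c+q[1],X[:,2]]
# cabinet
P=[[-165,55,86],[-165,-55,86],[-130,160,118],[-130,-160,118]]
U=[T(p) for p in[(103,386),(226,416),(14,312),(341,400)]]
r=least_squares(lambda q:(proj("top",W(P,q))-U).ravel(),[650,-100,-.23]);q=r.x
print("cab",q[:2],np.degrees(q[2]),r.fun.round(1))
d=at("top",[T((124.5,267.5))],118);b=at("top",[T((241,301))],140);pt=at("top",[T((125,262)),T((107,241))],154)
loc=lambda w:(np.c_[w[:,0]-q[0],w[:,1]-q[1]]@np.array([[np.cos(q[2]),-np.sin(q[2])],[np.sin(q[2]),np.cos(q[2])]])).round(1)
print("dial",d,loc(d),"btn",b,loc(b),"pointer loc",loc(pt))
# rack
t,s=np.tan(np.radians(40)),np.radians(40)
def onb(u,y,n=0): # u along slope from low edge x=-85,z=22
    return [-85+u*np.cos(s)-n*np.sin(s),y,22+u*np.sin(s)+n*np.cos(s)]
ys=[-96,-32,32,96]
E1=[K(p) for p in[(667,58),(617,93),(567,127),(517,160)]];D1=[K(p) for p in[(723,133),(676,165),(630,198),(582,230)]]
E2=[S(p) for p in[(717,398),(667,388),(619,379),(571,367)]];D2=[S(p) for p in[(683,486),(631,475),(582,465),(534,453)]]
def f(q):
    e=W([onb(q[3],y,5) for y in ys],q);dd=W([onb(q[3]-113,y,5) for y in ys],q)
    return np.r_[proj("top",e)-E1,proj("top",dd)-D1,proj("side",e)-E2,proj("side",dd)-D2].ravel()
r=least_squares(f,[500,300,.6,190]);qr=r.x;print("rack",qr[:2],np.degrees(qr[2]),"u eye",qr[3]);print(r.fun.round(1).tolist())
print("grip origins",W([onb(qr[3]-65,y,0) for y in ys],qr).round(1))
im=cv2.imread("pics/top0.png");print("tray",)
g=cv2.cvtColor(im,cv2.COLOR_BGR2GRAY);m=np.zeros_like(g);m[175:268,418:488]=(g[175:268,418:488]<125)
p=np.argwhere(m)[:,::-1].astype(np.float32);w=at("top",p,36)[:,:2].astype(np.float32);print(cv2.minAreaRect(w))
E
```

```text
cab [ 764.96913773 -106.87402873] -14.54124989021594 [ 1.7 -0.4 -1.6 -0.4 -1.7  0.1  1.6  0.7]
dial [[722.46172353 -25.59135222 118.        ]] [[-61.6  68. ]] btn [[ 686.46942327 -130.37770103  140.        ]] [[-70.1 -42.5]] pointer loc [[-66.7  67.7]
 [-52.4  88.2]]
rack [505.26907669 329.37024992] 35.61954542630686 u eye 185.239033169113
[0.1, -0.1, 0.3, -0.5, 0.3, -0.5, 0.2, -0.0, 0.2, -0.5, 0.3, -0.4, -0.1, -0.6, 0.1, -0.3, -0.3, -0.1, -0.5, -0.1, -0.8, -0.4, -0.6, 0.3, -0.8, 0.4, -0.5, 0.2, -0.6, -0.2, -0.6, 0.0]
grip origins [[567.  255.5  99.3]
 [529.7 307.5  99.3]
 [492.4 359.5  99.3]
 [455.1 411.5  99.3]]
tray
((429.51495361328125, -380.3017578125), (160.98089599609375, 245.1470184326172), 89.40177917480469)
```

```bash
cat >> h.py <<'E'
def delta(x,y,z,yaw):
    s=state(); R=cv2.Rodrigues(np.array([0,0,np.radians(s["ee_rot"][2])]))[0]@np.diag([1,-1,-1])
    d=R.T@(np.array([x,y,z])-s["ee_pos"]); dy=-((yaw-s["ee_rot"][2]+180)%360-180)
    print("d",(d/1000).round(4).tolist(),"yaw",round(np.radians(dy),4)," pos",s["ee_pos"].round(1),s["ee_rot"].round(1),"t",round(s["time_s"],1),"F",s["force"].round(1),"w",round(s["gripper_width"],1))
E
cat > d.py <<'E'
import sys; from h import *; delta(*map(float,sys.argv[1:]))
E
python3 d.py 500 -86 240 77; python3 - <<'E'
from h import *
im=cv2.cvtColor(grab_frame("top"),cv2.COLOR_RGB2BGR)
E
```

```text
d [-0.5018, -0.5001, -0.0128] yaw 1.4799  pos [179.6 545.8 227.2] [-179.9   -0.   161.8] t 0.1 F [-0.9  0.   0.4] w 91.3
```

```bash
for i in 1 2 3 4; do python3 -m crank '[{"x":-0.03,"y":-0.03,"z":-0.003,"grip":0.09},{"x":-0.055,"y":-0.055,"z":-0.003,"grip":0.09},{"x":-0.08,"y":-0.08,"z":-0.003,"grip":0.09},{"x":-0.105,"y":-0.105,"z":-0.003,"grip":0.09},{"x":-0.125,"y":-0.125,"z":-0.003,"grip":0.09}]' 20 | tail -c 300; done
for i in 1 2 3; do python3 -m crank '[{"yaw":0.1,"grip":0.09},{"yaw":0.2,"grip":0.09},{"yaw":0.3,"grip":0.09},{"yaw":0.4,"grip":0.09},{"yaw":0.493,"grip":0.09}]' >/dev/null; done
cat > case.py <<'E'
from h import *
im=cv2.cvtColor(grab_frame("side"),cv2.COLOR_RGB2BGR);cv2.imwrite("pics/tmp.png",im)
hsv=cv2.cvtColor(im,cv2.COLOR_BGR2HSV)
m=((hsv[...,1]>100)&(hsv[...,2]<140)&(hsv[...,0]<20)).astype(np.uint8)
n,l,st,c=cv2.connectedComponentsWithStats(m)
for i in range(1,n):
    if st[i,4]>60: print(st[i],at("side",[c[i]],20))
E
python3 case.py; python3 d.py 513 -86 240 77
```

```text
[461 218  53  58 949] [[ 915.56519084 -325.94259733   20.        ]]
[327 227  27  31 443] [[515.05910301 -94.05685077  20.        ]]
[ 496  235   61   52 1314] [[ 961.66500855 -459.18856633   20.        ]]
[472 315   9  21  70] [[ 624.9690065  -566.38581008   20.        ]]
d [-0.5142, -0.4962, -0.0125] yaw 1.4799  pos [179.6 546.  227.5] [-179.9    0.   161.8] t 0.2 F [ 0.2  0.4 -0.3] w 90.8validation failed for argument at $[0]...
validation failed for argument at $[0]...
validation failed for argument at $[0]...
validation failed for argument at $[0]...
validation failed for argument at $[0]...
validation failed for argument at $[0]...
validation failed for argument at $[0]...
```

```bash
python3 -m crank '[{"grip":0.09,"x":-0.03,"y":-0.03,"z":-0.003,"yaw":0.0},{"grip":0.09,"x":-0.055,"y":-0.055,"z":-0.003,"yaw":0.0},{"grip":0.09,"x":-0.08,"y":-0.08,"z":-0.003,"yaw":0.0},{"grip":0.09,"x":-0.105,"y":-0.105,"z":-0.003,"yaw":0.0},{"grip":0.09,"x":-0.125,"y":-0.125,"z":-0.003,"yaw":0.0}]' 20
```

```text
time_s: 0.62
ee_pos: [259.8, 386.1, 230.8]
ee_rot: [-179.9, 0.0, 161.8]
force: [0.5, 0.7, -0.1]
gripper_width: 90.3
gripper_force: 0.0
```

```bash
for i in 1 2 3; do python3 -m crank '[{"grip":0.09,"x":-0.03,"y":-0.03,"z":-0.003,"yaw":0},{"grip":0.09,"x":-0.055,"y":-0.055,"z":-0.003,"yaw":0},{"grip":0.09,"x":-0.08,"y":-0.08,"z":-0.003,"yaw":0},{"grip":0.09,"x":-0.105,"y":-0.105,"z":-0.003,"yaw":0},{"grip":0.09,"x":-0.125,"y":-0.125,"z":-0.003,"yaw":0}]' >/dev/null; done
for i in 1 2 3; do python3 -m crank '[{"grip":0.09,"x":0,"y":0,"z":0,"yaw":0.493},{"grip":0.09,"x":0,"y":0,"z":0,"yaw":0.493},{"grip":0.09,"x":0,"y":0,"z":0,"yaw":0.493},{"grip":0.09,"x":0,"y":0,"z":0,"yaw":0.493},{"grip":0.09,"x":0,"y":0,"z":0,"yaw":0.493}]' |tail -1; done
python3 case.py; python3 d.py 513 -86 240 77
```

```text
gripper_force: 0.0
gripper_force: 0.0
gripper_force: 0.0
[460 219  51  56 904] [[ 914.06340204 -325.57427599   20.        ]]
[327 227  27  31 448] [[515.02464668 -94.44174509  20.        ]]
[ 496  235   61   52 1249] [[ 955.13137679 -460.81264504   20.        ]]
[471 315  10  21  66] [[ 623.97735948 -566.88151117   20.        ]]
d [0.0022, 0.0145, -0.0001] yaw 0.0073  pos [498.3 -84.9 239.9] [-180.    -0.    77.4] t 3.2 F [-0.2  0.4  0.6] w 90.1
```

```bash
python3 -m crank '[{"grip":0.09,"x":0.002,"y":0.0145,"z":0.03,"yaw":0.007},{"grip":0.09,"x":0.002,"y":0.0145,"z":0.065,"yaw":0.007},{"grip":0.09,"x":0.002,"y":0.0145,"z":0.1,"yaw":0.007},{"grip":0.09,"x":0.002,"y":0.0145,"z":0.13,"yaw":0.007},{"grip":0.09,"x":0.002,"y":0.0145,"z":0.15,"yaw":0.007}]' ;python3 -m crank '[{"grip":0.09,"x":0,"y":0,"z":0.03,"yaw":0},{"grip":0.09,"x":0,"y":0,"z":0.055,"yaw":0},{"grip":0.09,"x":0,"y":0,"z":0.066,"yaw":0},{"grip":0.09,"x":0,"y":0,"z":0.066,"yaw":0},{"grip":0.09,"x":0,"y":0,"z":0.066,"yaw":0}]'; for i in 1 2; do python3 -m crank '[{"grip":0.045,"x":0,"y":0,"z":0,"yaw":0},{"grip":0.045,"x":0,"y":0,"z":0,"yaw":0},{"grip":0.045,"x":0,"y":0,"z":0,"yaw":0},{"grip":0.045,"x":0,"y":0,"z":0,"yaw":0},{"grip":0.045,"x":0,"y":0,"z":0,"yaw":0}]' 30; done
```

```text
time_s: 3.58
ee_pos: [511.3, -85.9, 87.0]
ee_rot: [-179.8, 0.0, 77.0]
force: [-0.0, 0.8, 0.0]
gripper_width: 89.9
gripper_force: 0.0
time_s: 4.0
ee_pos: [509.5, -85.5, 22.3]
ee_rot: [-179.5, 0.0, 76.9]
force: [-6.1, 1.3, -0.9]
gripper_width: 90.2
gripper_force: 0.0
time_s: 4.42
ee_pos: [510.3, -85.7, 23.8]
ee_rot: [-179.7, 0.0, 76.9]
force: [-6.0, 0.4, 0.5]
gripper_width: 59.2
gripper_force: 0.1
time_s: 4.83
ee_pos: [510.3, -85.7, 23.8]
ee_rot: [-179.7, 0.0, 76.9]
force: [-6.9, 1.0, 0.1]
gripper_width: 55.9
gripper_force: 30.0
```

```bash
python3 -m crank '[{"grip":0.045,"x":0,"y":-0.01,"z":-0.005,"yaw":0},{"grip":0.045,"x":0,"y":-0.01,"z":-0.04,"yaw":0},{"grip":0.045,"x":0,"y":-0.01,"z":-0.075,"yaw":0},{"grip":0.045,"x":0,"y":-0.01,"z":-0.11,"yaw":0},{"grip":0.045,"x":0,"y":-0.01,"z":-0.13,"yaw":0}]' ; 
for i in 1 2 3; do python3 -m crank '[{"grip":0.045,"x":0,"y":0,"z":0,"yaw":0.1},{"grip":0.045,"x":0,"y":0,"z":0,"yaw":0.2},{"grip":0.045,"x":0,"y":0,"z":0,"yaw":0.3},{"grip":0.045,"x":0,"y":0,"z":0,"yaw":0.4},{"grip":0.045,"x":0,"y":0,"z":0,"yaw":0.447}]' |tail -2; done; python3 d.py 430 -380 150 0
python3 - <<'E'
from h import *
im=cv2.imread("pics/top0.png");cv2.imwrite("pics/tray.png",cv2.resize(im[170:275,405:500],None,fx=5,fy=5,interpolation=cv2.INTER_CUBIC))
E
```

```text
time_s: 5.25
ee_pos: [504.9, -84.2, 158.6]
ee_rot: [179.6, -0.0, 76.9]
force: [0.2, -0.3, -0.6]
gripper_width: 56.1
gripper_force: 30.0
gripper_width: 55.7
gripper_force: 30.0
gripper_width: 55.8
gripper_force: 30.0
gripper_width: 55.8
gripper_force: 30.0
d [-0.0723, 0.2963, 0.0047] yaw -0.0035  pos [503.3 -83.9 154.7] [ 1.8e+02 -1.0e-01 -2.0e-01] t 6.5 F [-0.2  0.  -2.6] w 55.8
```

View pics/tray.png

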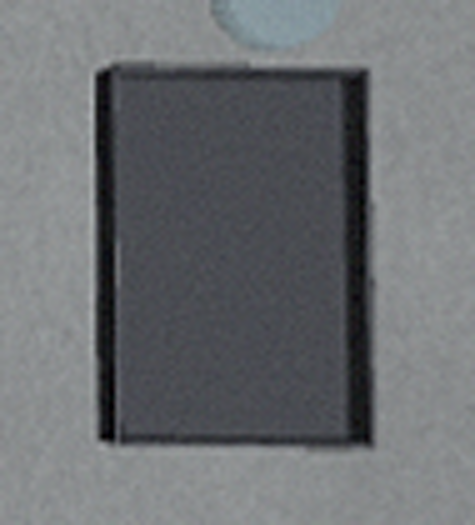

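The tray is empty. Its rim runs from crop (115,68) to (370,443), which puts its centre near (430,-384). Now I place the case.

```bash
for i in 1 2; do python3 -m crank '[{"grip":0.045,"x":-0.006,"y":0.025,"z":0,"yaw":0},{"grip":0.045,"x":-0.015,"y":0.06,"z":0,"yaw":0},{"grip":0.045,"x":-0.024,"y":0.095,"z":0,"yaw":0},{"grip":0.045,"x":-0.032,"y":0.13,"z":0,"yaw":0},{"grip":0.045,"x":-0.036,"y":0.15,"z":0,"yaw":0}]' |tail -2; done
python3 -m crank '[{"grip":0.045,"x":0,"y":0,"z":0.03,"yaw":0},{"grip":0.045,"x":0,"y":0,"z":0.06,"yaw":0},{"grip":0.045,"x":0,"y":0,"z":0.09,"yaw":0},{"grip":0.045,"x":0,"y":0,"z":0.105,"yaw":0},{"grip":0.045,"x":0,"y":0,"z":0.11,"yaw":0}]'; python3 -m crank '[{"grip":0.045,"x":0,"y":0,"z":0.01,"yaw":0},{"grip":0.045,"x":0,"y":0,"z":0.016,"yaw":0},{"grip":0.045,"x":0,"y":0,"z":0.016,"yaw":0},{"grip":0.045,"x":0,"y":0,"z":0.016,"yaw":0},{"grip":0.045,"x":0,"y":0,"z":0.016,"yaw":0}]';
```

```text
gripper_width: 55.8
gripper_force: 30.0
gripper_width: 55.7
gripper_force: 30.0
time_s: 7.75
ee_pos: [428.8, -382.5, 41.6]
ee_rot: [-179.8, 0.2, -0.0]
force: [-0.1, -0.2, -2.0]
gripper_width: 55.7
gripper_force: 30.0
time_s: 8.17
ee_pos: [430.8, -384.1, 28.8]
ee_rot: [179.9, -0.1, -0.2]
force: [-0.8, 0.1, -2.5]
gripper_width: 55.6
gripper_force: 30.0
```

```bash
python3 -m crank '[{"grip":0.09,"x":0,"y":0,"z":0,"yaw":0},{"grip":0.09,"x":0,"y":0,"z":0,"yaw":0},{"grip":0.09,"x":0,"y":0,"z":0,"yaw":0},{"grip":0.09,"x":0,"y":0,"z":-0.03,"yaw":0},{"grip":0.09,"x":0,"y":0,"z":-0.06,"yaw":0}]' ;python3 -m crank '[{"grip":0.024,"x":0,"y":0,"z":-0.03,"yaw":0},{"grip":0.024,"x":0,"y":0,"z":-0.06,"yaw":0},{"grip":0.024,"x":0,"y":0,"z":-0.09,"yaw":0},{"grip":0.024,"x":0,"y":0,"z":-0.11,"yaw":0},{"grip":0.024,"x":0,"y":0,"z":-0.12,"yaw":0}]'
for i in 1 2; do python3 -m crank '[{"grip":0.024,"x":0.02,"y":-0.03,"z":0,"yaw":0},{"grip":0.024,"x":0.04,"y":-0.06,"z":0,"yaw":0},{"grip":0.024,"x":0.055,"y":-0.09,"z":0,"yaw":0},{"grip":0.024,"x":0.07,"y":-0.11,"z":0,"yaw":0},{"grip":0.024,"x":0.082,"y":-0.125,"z":0,"yaw":0}]' |tail -2; done
for i in 1 2 3; do python3 -m crank '[{"grip":0.024,"x":0,"y":0,"z":0,"yaw":-0.1},{"grip":0.024,"x":0,"y":0,"z":0,"yaw":-0.2},{"grip":0.024,"x":0,"y":0,"z":0,"yaw":-0.3},{"grip":0.024,"x":0,"y":0,"z":0,"yaw":-0.4},{"grip":0.024,"x":0,"y":0,"z":0,"yaw":-0.444}]' |tail -2; done
python3 - <<'E'
from h import *
im=cv2.cvtColor(grab_frame("side"),cv2.COLOR_RGB2BGR)
a=cv2.resize(im[180:360,300:500],None,fx=3,fy=3,interpolation=cv2.INTER_CUBIC);cv2.imwrite("pics/s1.png",a)
h=at("top",[[290+165/3-.5,20+401.5/3-.5]],88)[0];print(h)
c,s=np.cos(np.radians(-14)),np.sin(np.radians(-14))
h=h+15*np.array([s,-c,0]);print(h);delta(h[0],h[1],200,76)
E
```

```text
time_s: 8.58
ee_pos: [429.2, -382.8, 87.2]
ee_rot: [-179.8, 0.2, -0.2]
force: [-0.3, -0.2, 0.7]
gripper_width: 86.5
gripper_force: 0.0
time_s: 9.0
ee_pos: [431.3, -384.7, 211.7]
ee_rot: [179.8, -0.3, -0.2]
force: [0.8, -0.6, 0.2]
gripper_width: 58.9
gripper_force: 0.0
gripper_width: 25.9
gripper_force: 0.0
gripper_width: 23.8
gripper_force: 0.0
gripper_width: 23.9
gripper_force: 0.0
gripper_width: 24.1
gripper_force: 0.0
gripper_width: 24.5
gripper_force: 0.0
[603.7082169  -65.14250582  88.        ]
[600.07938846 -79.69694171  88.        ]
d [0.0542, -0.0075, 0.0069] yaw 0.0062  pos [ 594.6 -134.1  206.9] [-179.9   -0.    76.4] t 11.1 F [-0.   0.   0.7] w 24.4
```

View pics/s1.png

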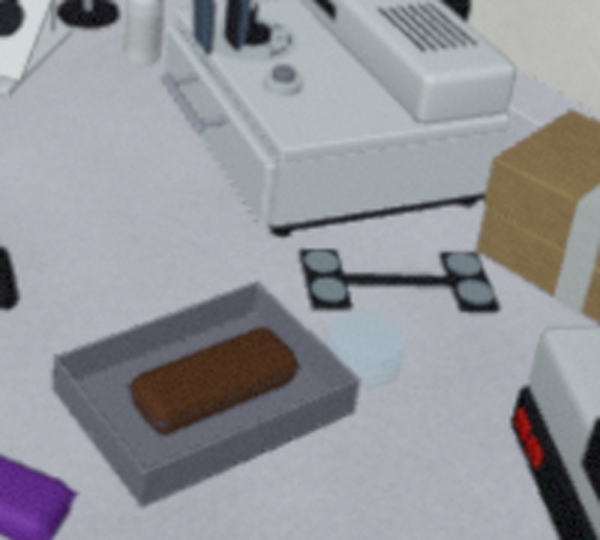

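The case lies flat in the tray, at crop (215,380). The handle bar is visible from (165,75) to (205,128), so I can cross-check its position with the side view.

```bash
python3 -c "
from h import *
p=at('side',[[300+166/3-.5,180+77/3-.5],[300+206/3-.5,180+127/3-.5]],86);print(p,p.mean(0),np.degrees(np.arctan2(p[0,0]-p[1,0],p[1,1]-p[0,1])))"
python3 -m crank '[{"grip":0.024,"x":0.02,"y":-0.005,"z":0,"yaw":0},{"grip":0.024,"x":0.04,"y":-0.0075,"z":0,"yaw":0},{"grip":0.024,"x":0.054,"y":-0.0075,"z":0.0,"yaw":0},{"grip":0.024,"x":0.054,"y":-0.0075,"z":0.03,"yaw":0},{"grip":0.024,"x":0.054,"y":-0.0075,"z":0.05,"yaw":0}]'
```

```text
[[ 620.94212676  -11.91911351   86.        ]
 [ 599.84959279 -121.82383797   86.        ]] [610.39585977 -66.87147574  86.        ] 169.13608686336332
time_s: 11.55
ee_pos: [601.0, -79.0, 157.0]
ee_rot: [180.0, 0.0, 76.2]
force: [-0.8, 0.3, -0.8]
gripper_width: 23.9
gripper_force: 0.0
```

```bash
python3 -m crank '[{"grip":0.029,"x":0,"y":0.002,"z":0.01,"yaw":0},{"grip":0.029,"x":0,"y":0.002,"z":0.02,"yaw":0},{"grip":0.029,"x":0,"y":0.002,"z":0.03,"yaw":0},{"grip":0.029,"x":0,"y":0.002,"z":0.04,"yaw":0},{"grip":0.029,"x":0,"y":0.002,"z":0.045,"yaw":0}]'; python3 -m crank '[{"grip":0.029,"x":0,"y":0,"z":0.004,"yaw":0},{"grip":0.029,"x":0,"y":0,"z":0.008,"yaw":0},{"grip":0.029,"x":0,"y":0,"z":0.012,"yaw":0},{"grip":0.029,"x":0,"y":0,"z":0.016,"yaw":0},{"grip":0.029,"x":0,"y":0,"z":0.02,"yaw":0}]';python3 -m crank '[{"grip":0.0,"x":0,"y":0,"z":0,"yaw":0},{"grip":0,"x":0,"y":0,"z":0,"yaw":0},{"grip":0,"x":0,"y":0,"z":0,"yaw":0},{"grip":0,"x":0,"y":0,"z":0,"yaw":0},{"grip":0,"x":0,"y":0,"z":0,"yaw":0}]' 20
```

```text
time_s: 11.97
ee_pos: [602.5, -80.6, 111.9]
ee_rot: [-179.9, 0.0, 76.1]
force: [-0.3, 1.2, -0.2]
gripper_width: 29.4
gripper_force: 0.0
time_s: 12.38
ee_pos: [602.9, -80.6, 92.9]
ee_rot: [180.0, -0.0, 76.1]
force: [0.2, -0.5, 0.3]
gripper_width: 29.1
gripper_force: 0.0
time_s: 12.8
ee_pos: [600.7, -80.0, 92.8]
ee_rot: [-179.7, -0.0, 76.1]
force: [-4.3, 1.0, 2.1]
gripper_width: 10.1
gripper_force: 20.0
```

```bash
for i in 1 2; do python3 -m crank '[{"grip":0,"x":0,"y":-0.02,"z":0,"yaw":0},{"grip":0,"x":0,"y":-0.04,"z":0,"yaw":0},{"grip":0,"x":0,"y":-0.06,"z":0,"yaw":0},{"grip":0,"x":0,"y":-0.08,"z":0,"yaw":0},{"grip":0,"x":0,"y":-0.1,"z":0,"yaw":0}]'; done;  python3 -m crank '[{"grip":0,"x":0,"y":-0.005,"z":0,"yaw":0},{"grip":0,"x":0,"y":-0.006,"z":0,"yaw":0},{"grip":0,"x":0,"y":-0.006,"z":0,"yaw":0},{"grip":0,"x":0,"y":-0.006,"z":0,"yaw":0},{"grip":0,"x":0,"y":-0.006,"z":0,"yaw":0}]'
```

```text
time_s: 13.22
ee_pos: [506.5, -56.0, 92.9]
ee_rot: [179.8, -0.1, 76.1]
force: [3.7, 2.8, -4.8]
gripper_width: 10.6
gripper_force: 20.0
time_s: 13.63
ee_pos: [409.6, -31.3, 92.9]
ee_rot: [179.8, -0.2, 76.0]
force: [4.4, 6.9, -7.8]
gripper_width: 10.5
gripper_force: 20.0
time_s: 14.05
ee_pos: [406.5, -31.4, 93.9]
ee_rot: [179.5, -0.1, 76.1]
force: [7.4, 0.5, -5.0]
gripper_width: 10.5
gripper_force: 20.0
```

```bash
python3 -m crank '[{"grip":0.03,"x":0,"y":0,"z":0,"yaw":0},{"grip":0.03,"x":0,"y":0,"z":0,"yaw":0},{"grip":0.03,"x":0,"y":0,"z":-0.03,"yaw":0},{"grip":0.03,"x":0,"y":0,"z":-0.06,"yaw":0},{"grip":0.03,"x":0,"y":0,"z":-0.1,"yaw":0}]' ;python3 -m crank '[{"grip":0.036,"x":0,"y":0,"z":-0.03,"yaw":0.12},{"grip":0.036,"x":0,"y":0,"z":-0.06,"yaw":0.24},{"grip":0.036,"x":0,"y":0,"z":-0.08,"yaw":0.35},{"grip":0.036,"x":0,"y":0,"z":-0.08,"yaw":0.35},{"grip":0.036,"x":0,"y":0,"z":-0.08,"yaw":0.35}]' | tail -2
python3 -m crank '[{"grip":0.036,"x":0,"y":0,"z":0,"yaw":0.12},{"grip":0.036,"x":0,"y":0,"z":0,"yaw":0.24},{"grip":0.036,"x":0,"y":0,"z":0,"yaw":0.35},{"grip":0.036,"x":0,"y":0,"z":0,"yaw":0.355},{"grip":0.036,"x":0,"y":0,"z":0,"yaw":0.355}]' | tail -2; python3 d.py 562.1 252 260 35.6
```

```text
time_s: 14.47
ee_pos: [399.9, -31.0, 192.3]
ee_rot: [-179.6, 0.1, 76.1]
force: [1.7, 0.1, -1.0]
gripper_width: 30.2
gripper_force: 0.0
gripper_width: 35.9
gripper_force: 0.0
gripper_width: 36.2
gripper_force: 0.0
d [0.2962, -0.135, 0.0114] yaw 0.006  pos [401.6 -31.1 271.4] [-179.9    0.2   35.9] t 15.3 F [-0.8 -0.7  0.5] w 36.2
```

```bash
for i in 1 2; do python3 -m crank '[{"grip":0.036,"x":0.03,"y":-0.014,"z":0,"yaw":0},{"grip":0.036,"x":0.065,"y":-0.03,"z":0,"yaw":0},{"grip":0.036,"x":0.1,"y":-0.046,"z":0,"yaw":0},{"grip":0.036,"x":0.13,"y":-0.06,"z":0,"yaw":0},{"grip":0.036,"x":0.148,"y":-0.067,"z":0.005,"yaw":0.003}]' | tail -2; done
python3 d.py 562.1 252 160 35.6
python3 - <<'E'
from h import *
im=cv2.cvtColor(grab_frame("top"),cv2.COLOR_RGB2BGR)
c,s=np.cos(np.radians(-14)),np.sin(np.radians(-14))
P=[[548.8+a*c-b*s,-51.6+a*s+b*c,34] for a,b in[(100,138),(100,-138),(-100,-138),(-100,138)]]
z=5;o=np.array([280,80])
a=cv2.resize(im[80:240,280:430],None,fx=z-1.3,fy=z-1.3,interpolation=cv2.INTER_CUBIC);f=z-1.3
uv=((proj("top",P)-o+.5)*f-.5).round().astype(int)
for p in uv: cv2.circle(a,tuple(map(int,p)),2,(0,0,255),-1)
print(uv.tolist())
cv2.imwrite("pics/drawer.png",a)
E
```

```text
gripper_width: 36.0
gripper_force: 0.0
gripper_width: 35.8
gripper_force: 0.0
d [-0.0042, -0.0012, 0.102] yaw 0.002  pos [566.2 253.5 262. ] [-180.    -0.    35.7] t 16.1 F [-0.  -0.2  0.3] w 35.8
[[81, 189], [418, 276], [357, 520], [16, 432]]
```

View pics/drawer.png

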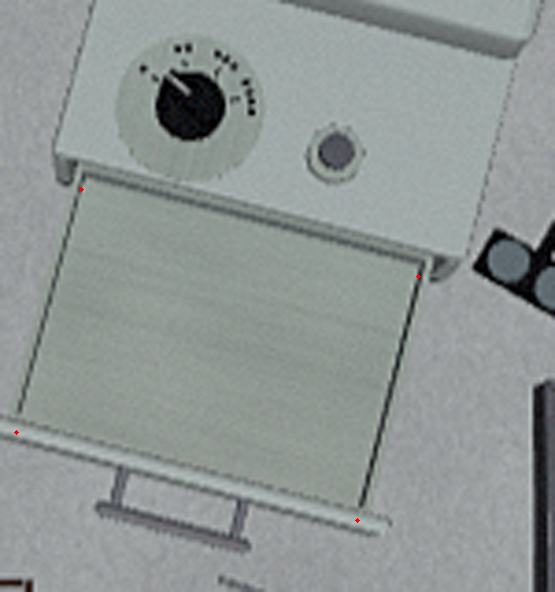

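The drawer is fully open and its floor empty. The predicted corners (red) match the side walls at crop (84,185), (420,268) and (360,508). Next is occluder 1.

```bash
python3 -m crank '[{"grip":0.036,"x":-0.004,"y":-0.001,"z":0.03,"yaw":0},{"grip":0.036,"x":-0.004,"y":-0.001,"z":0.06,"yaw":0},{"grip":0.036,"x":-0.004,"y":-0.001,"z":0.09,"yaw":0},{"grip":0.036,"x":-0.004,"y":-0.001,"z":0.115,"yaw":0},{"grip":0.036,"x":-0.004,"y":-0.001,"z":0.13,"yaw":0}]'; python3 -m crank '[{"grip":0.036,"x":0,"y":0,"z":0.002,"yaw":0},{"grip":0.036,"x":0,"y":0,"z":0.004,"yaw":0},{"grip":0.036,"x":0,"y":0,"z":0.006,"yaw":0},{"grip":0.036,"x":0,"y":0,"z":0.008,"yaw":0},{"grip":0.036,"x":0,"y":0,"z":0.008,"yaw":0}]'; python3 d.py 562.1 252 123.7 35.6
```

```text
time_s: 16.6
ee_pos: [558.7, 247.4, 128.7]
ee_rot: [-179.9, 0.4, 35.6]
force: [0.0, 0.5, -0.7]
gripper_width: 35.6
gripper_force: 0.0
time_s: 17.02
ee_pos: [561.7, 248.9, 125.8]
ee_rot: [180.0, -0.1, 35.4]
force: [-0.9, 0.2, -0.3]
gripper_width: 35.8
gripper_force: 0.0
d [0.0022, -0.0023, 0.0021] yaw -0.0031  pos [561.7 248.9 125.8] [ 1.80e+02 -1.00e-01  3.54e+01] t 17.0 F [-0.9  0.2 -0.3] w 35.8
```

```bash
python3 -m crank '[{"grip":0.036,"x":0.002,"y":-0.002,"z":0.002,"yaw":0},{"grip":0.036,"x":0.002,"y":-0.002,"z":0.003,"yaw":0},{"grip":0.036,"x":0.002,"y":-0.002,"z":0.004,"yaw":0},{"grip":0.036,"x":0.002,"y":-0.002,"z":0.004,"yaw":0},{"grip":0.036,"x":0.002,"y":-0.002,"z":0.004,"yaw":0}]'; python3 -m crank '[{"grip":0.01,"x":0,"y":0,"z":0,"yaw":0},{"grip":0.01,"x":0,"y":0,"z":0,"yaw":0},{"grip":0.01,"x":0,"y":0,"z":0,"yaw":0},{"grip":0.01,"x":0,"y":0,"z":0,"yaw":0},{"grip":0.01,"x":0,"y":0,"z":0,"yaw":0}]' 25
```

```text
time_s: 17.43
ee_pos: [562.5, 251.1, 123.8]
ee_rot: [179.9, -0.1, 35.4]
force: [-2.7, -3.7, 9.7]
gripper_width: 36.4
gripper_force: 5.5
time_s: 17.85
ee_pos: [561.1, 251.0, 122.8]
ee_rot: [180.0, 0.1, 35.4]
force: [-5.1, -3.1, 7.9]
gripper_width: 17.6
gripper_force: 28.5
```

```bash
python3 -m crank '[{"grip":0.01,"x":0.003,"y":0,"z":-0.003,"yaw":0},{"grip":0.01,"x":0.006,"y":0,"z":-0.006,"yaw":0},{"grip":0.01,"x":0.009,"y":0,"z":-0.0085,"yaw":0},{"grip":0.01,"x":0.009,"y":0,"z":-0.0085,"yaw":0},{"grip":0.01,"x":0.009,"y":0,"z":-0.0085,"yaw":0}]'; python3 -m crank '[{"grip":0.01,"x":-0.005,"y":0,"z":-0.006,"yaw":0},{"grip":0.01,"x":-0.01,"y":0,"z":-0.012,"yaw":0},{"grip":0.01,"x":-0.015,"y":0,"z":-0.018,"yaw":0},{"grip":0.01,"x":-0.02,"y":0,"z":-0.024,"yaw":0},{"grip":0.01,"x":-0.026,"y":0,"z":-0.031,"yaw":0}]';python3 -m crank '[{"grip":0.01,"x":-0.01,"y":0,"z":-0.02,"yaw":0},{"grip":0.01,"x":-0.02,"y":0,"z":-0.05,"yaw":0},{"grip":0.01,"x":-0.02,"y":0,"z":-0.08,"yaw":0},{"grip":0.01,"x":-0.02,"y":0,"z":-0.11,"yaw":0},{"grip":0.01,"x":-0.02,"y":0,"z":-0.13,"yaw":0}]'
python3 - <<'E'
from h import *
im=cv2.cvtColor(grab_frame("side"),cv2.COLOR_RGB2BGR)
cv2.imwrite("pics/occ1.png",cv2.resize(im[60:220,230:390],None,fx=3.5,fy=3.5,interpolation=cv2.INTER_CUBIC))
delta(540,-46,280,-14)
E
```

```text
time_s: 18.27
ee_pos: [567.3, 255.9, 129.8]
ee_rot: [-180.0, 0.3, 35.4]
force: [-3.9, -3.4, 3.2]
gripper_width: 17.6
gripper_force: 28.1
time_s: 18.68
ee_pos: [547.6, 241.6, 161.4]
ee_rot: [180.0, -0.1, 35.4]
force: [-0.3, 0.2, -0.4]
gripper_width: 17.7
gripper_force: 25.0
time_s: 19.1
ee_pos: [531.8, 230.1, 294.6]
ee_rot: [179.9, -0.3, 35.4]
force: [0.5, 0.5, 0.6]
gripper_width: 17.6
gripper_force: 25.0
d [-0.1549, 0.2295, 0.0182] yaw 0.8621  pos [533.3 230.8 298.2] [179.8  -0.7  35.4] t 19.1 F [1.6 0.4 2.6] w 17.6
```

View pics/occ1.png

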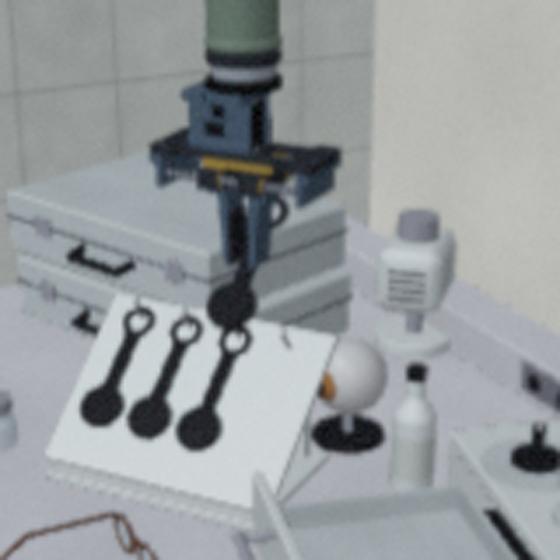

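Occluder 1 is off its hook, held by the handle at crop (235,270) with the eye up. I move it over its lane.

```bash
cat > lane.py <<'E'
import sys; from h import *
y,z=map(float,sys.argv[1:3]); dx=float(sys.argv[3]) if len(sys.argv)>3 else -11.5
c,s=np.cos(np.radians(-14)),np.sin(np.radians(-14)); delta(548.8+dx*c-y*s,-51.6+dx*s+y*c,z,-14)
E
for i in 1 2; do python3 -m crank '[{"grip":0.01,"x":0,"y":0,"z":0,"yaw":0.1},{"grip":0.01,"x":0,"y":0,"z":0,"yaw":0.2},{"grip":0.01,"x":0,"y":0,"z":0,"yaw":0.3},{"grip":0.01,"x":0,"y":0,"z":0,"yaw":0.4},{"grip":0.01,"x":0,"y":0,"z":0,"yaw":0.431}]'|tail -2; done; python3 lane.py -100 200
```

```text
gripper_width: 17.6
gripper_force: 25.0
gripper_width: 17.7
gripper_force: 25.0
d [0.0751, 0.3685, 0.0904] yaw -0.0037  pos [531.1 229.9 290.4] [-180.     0.   -14.2] t 20.0 F [-0.4 -0.6 -0.6] w 17.7
```

```bash
for i in 1 2 3; do python3 -m crank '[{"grip":0.01,"x":0.005,"y":0.025,"z":0.006,"yaw":0},{"grip":0.01,"x":0.011,"y":0.055,"z":0.013,"yaw":0},{"grip":0.01,"x":0.017,"y":0.085,"z":0.02,"yaw":0},{"grip":0.01,"x":0.022,"y":0.11,"z":0.026,"yaw":0},{"grip":0.01,"x":0.025,"y":0.123,"z":0.03,"yaw":0}]'|tail -2; done; python3 lane.py -100 110
```

```text
gripper_width: 17.3
gripper_force: 25.0
gripper_width: 17.3
gripper_force: 25.0
gripper_width: 17.2
gripper_force: 25.0
d [-0.0018, -0.0019, 0.0899] yaw -0.0018  pos [ 514.8 -148.1  199.9] [180.    0.  -14.1] t 21.2 F [ 0.2 -0.5  0. ] w 17.2
```

```bash
python3 -m crank '[{"grip":0.01,"x":-0.002,"y":-0.002,"z":0.02,"yaw":0},{"grip":0.01,"x":-0.002,"y":-0.002,"z":0.045,"yaw":0},{"grip":0.01,"x":-0.002,"y":-0.002,"z":0.07,"yaw":0},{"grip":0.01,"x":-0.002,"y":-0.002,"z":0.085,"yaw":0},{"grip":0.01,"x":-0.002,"y":-0.002,"z":0.088,"yaw":0}]'; python3 -m crank '[{"grip":0.01,"x":0,"y":0,"z":0.004,"yaw":0},{"grip":0.01,"x":0,"y":0,"z":0.008,"yaw":0},{"grip":0.01,"x":0,"y":0,"z":0.012,"yaw":0},{"grip":0.01,"x":0,"y":0,"z":0.016,"yaw":0},{"grip":0.01,"x":0,"y":0,"z":0.02,"yaw":0}]' 5;  python3 -m crank '[{"grip":0.01,"x":0,"y":0,"z":0.004,"yaw":0},{"grip":0.01,"x":0,"y":0,"z":0.008,"yaw":0},{"grip":0.01,"x":0,"y":0,"z":0.012,"yaw":0},{"grip":0.01,"x":0,"y":0,"z":0.016,"yaw":0},{"grip":0.01,"x":0,"y":0,"z":0.02,"yaw":0}]'; python3 -m crank '[{"grip":0.01,"x":0,"y":0,"z":0.004,"yaw":0},{"grip":0.01,"x":0,"y":0,"z":0.008,"yaw":0},{"grip":0.01,"x":0,"y":0,"z":0.010,"yaw":0},{"grip":0.01,"x":0,"y":0,"z":0.01,"yaw":0},{"grip":0.01,"x":0,"y":0,"z":0.01,"yaw":0}]'
python3 -c "
from h import *
im=cv2.cvtColor(grab_frame('side'),cv2.COLOR_RGB2BGR)
cv2.imwrite('pics/pl1.png',cv2.resize(im[110:270,310:470],None,fx=3.5,fy=3.5,interpolation=cv2.INTER_CUBIC))"
```

```text
time_s: 21.65
ee_pos: [511.9, -142.4, 109.7]
ee_rot: [-179.9, 0.3, -14.0]
force: [-0.3, 0.4, -0.4]
gripper_width: 17.0
gripper_force: 25.0
time_s: 22.07
ee_pos: [514.4, -143.8, 93.0]
ee_rot: [-180.0, -0.1, -14.0]
force: [1.0, -0.0, 0.6]
gripper_width: 17.8
gripper_force: 5.0
time_s: 22.48
ee_pos: [513.6, -143.6, 72.0]
ee_rot: [-180.0, 0.0, -14.0]
force: [0.4, -0.1, -0.3]
gripper_width: 17.7
gripper_force: 5.0
time_s: 22.9
ee_pos: [513.4, -143.5, 62.2]
ee_rot: [-180.0, 0.0, -14.0]
force: [-1.3, 0.1, 0.4]
gripper_width: 17.9
gripper_force: 5.0
```

View pics/pl1.png

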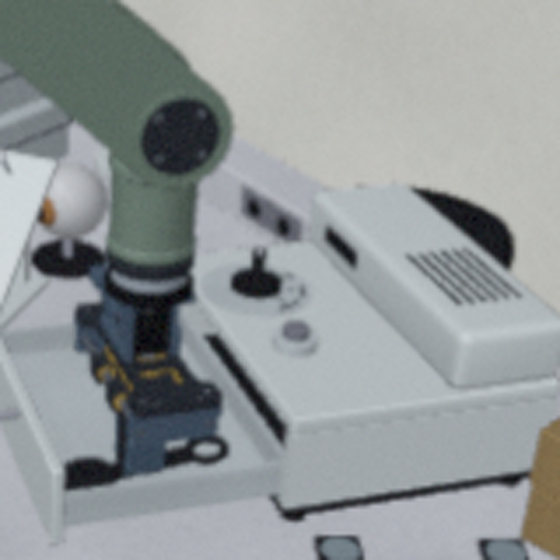

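Occluder 1 is almost flat in its lane, with the disc at crop (90,470) and the eye at (208,448). I lower a little more and release.

```bash
python3 -m crank '[{"grip":0.01,"x":0,"y":0,"z":0.004,"yaw":0},{"grip":0.01,"x":0,"y":0,"z":0.007,"yaw":0},{"grip":0.01,"x":0,"y":0,"z":0.007,"yaw":0},{"grip":0.028,"x":0,"y":0,"z":0.007,"yaw":0},{"grip":0.028,"x":0,"y":0,"z":0.007,"yaw":0}]'; python3 -m crank '[{"grip":0.028,"x":0,"y":0,"z":0,"yaw":0},{"grip":0.028,"x":0,"y":0,"z":0,"yaw":0},{"grip":0.028,"x":0,"y":0,"z":-0.03,"yaw":0},{"grip":0.028,"x":0,"y":0,"z":-0.065,"yaw":0},{"grip":0.028,"x":0,"y":0,"z":-0.1,"yaw":0}]'; python3 -m crank '[{"grip":0.036,"x":0,"y":0,"z":-0.03,"yaw":0},{"grip":0.036,"x":0,"y":0,"z":-0.065,"yaw":0},{"grip":0.036,"x":0,"y":0,"z":-0.1,"yaw":0},{"grip":0.036,"x":0,"y":0,"z":-0.13,"yaw":0},{"grip":0.036,"x":0,"y":0,"z":-0.13,"yaw":0}]'|tail -2; python3 d.py 524.8 304 280 35.6
```

```text
time_s: 23.37
ee_pos: [513.6, -143.6, 55.4]
ee_rot: [-180.0, 0.0, -14.0]
force: [0.7, -0.7, -0.2]
gripper_width: 27.1
gripper_force: 0.0
time_s: 23.78
ee_pos: [513.0, -143.4, 156.1]
ee_rot: [-180.0, 0.1, -14.0]
force: [0.1, -0.2, -0.0]
gripper_width: 27.7
gripper_force: 0.0
gripper_width: 36.2
gripper_force: 0.0
d [-0.1003, -0.4372, 0.0124] yaw -0.8655  pos [ 516.4 -144.5  292.4] [180.   -0.8 -14. ] t 24.2 F [0.5 0.1 0. ] w 36.2
```

```bash
for i in 1 2 3 4; do python3 -m crank '[{"grip":0.036,"x":-0.006,"y":-0.025,"z":0,"yaw":0},{"grip":0.036,"x":-0.012,"y":-0.05,"z":0,"yaw":0},{"grip":0.036,"x":-0.018,"y":-0.075,"z":0,"yaw":0},{"grip":0.036,"x":-0.023,"y":-0.1,"z":0.002,"yaw":0},{"grip":0.036,"x":-0.025,"y":-0.109,"z":0.003,"yaw":0}]'|tail -1; done; for i in 1 2; do python3 -m crank '[{"grip":0.036,"x":0,"y":0,"z":0,"yaw":-0.1},{"grip":0.036,"x":0,"y":0,"z":0,"yaw":-0.2},{"grip":0.036,"x":0,"y":0,"z":0,"yaw":-0.3},{"grip":0.036,"x":0,"y":0,"z":0,"yaw":-0.4},{"grip":0.036,"x":0,"y":0,"z":0,"yaw":-0.433}]'|tail -1; done; python3 d.py 524.8 304 128 35.6
```

```text
gripper_force: 0.0
gripper_force: 0.0
gripper_force: 0.0
gripper_force: 0.0
gripper_force: 0.0
gripper_force: 0.0
d [0.0032, -0.0004, 0.1452] yaw 0.0035  pos [522.4 301.8 273.2] [1.799e+02 1.000e-01 3.580e+01] t 26.7 F [ 0.1 -0.4 -0.5] w 35.8
```

```bash
python3 -m crank '[{"grip":0.036,"x":0.003,"y":0,"z":0.03,"yaw":0},{"grip":0.036,"x":0.003,"y":0,"z":0.065,"yaw":0},{"grip":0.036,"x":0.003,"y":0,"z":0.1,"yaw":0},{"grip":0.036,"x":0.003,"y":0,"z":0.13,"yaw":0},{"grip":0.036,"x":0.003,"y":0,"z":0.14,"yaw":0}]'; python3 -m crank '[{"grip":0.036,"x":0,"y":0,"z":0.002,"yaw":0},{"grip":0.036,"x":0,"y":0,"z":0.004,"yaw":0},{"grip":0.036,"x":0,"y":0,"z":0.005,"yaw":0},{"grip":0.036,"x":0,"y":0,"z":0.005,"yaw":0},{"grip":0.036,"x":0,"y":0,"z":0.005,"yaw":0}]'; python3 d.py 524.8 304 122 35.6
```

```text
time_s: 27.12
ee_pos: [522.1, 302.3, 128.5]
ee_rot: [-180.0, 0.6, 35.6]
force: [-0.0, 0.1, 0.7]
gripper_width: 36.2
gripper_force: 0.0
time_s: 27.53
ee_pos: [525.4, 305.7, 130.2]
ee_rot: [180.0, -0.2, 35.6]
force: [-0.1, 0.1, 0.1]
gripper_width: 36.3
gripper_force: 0.0
d [-0.0015, 0.0011, 0.0082] yaw 0.0006  pos [525.4 305.7 130.2] [180.   -0.2  35.6] t 27.5 F [-0.1  0.1  0.1] w 36.3
```

```bash
python3 -m crank '[{"grip":0.036,"x":-0.0015,"y":0.001,"z":0.003,"yaw":0},{"grip":0.036,"x":-0.0015,"y":0.001,"z":0.006,"yaw":0},{"grip":0.036,"x":-0.0015,"y":0.001,"z":0.008,"yaw":0},{"grip":0.036,"x":-0.0015,"y":0.001,"z":0.008,"yaw":0},{"grip":0.036,"x":-0.0015,"y":0.001,"z":0.008,"yaw":0}]'; python3 -m crank '[{"grip":0.01,"x":0,"y":0,"z":0,"yaw":0},{"grip":0.01,"x":0,"y":0,"z":0,"yaw":0},{"grip":0.01,"x":0,"y":0,"z":0,"yaw":0},{"grip":0.01,"x":0,"y":0,"z":0,"yaw":0},{"grip":0.01,"x":0,"y":0,"z":0,"yaw":0}]' 25
```

```text
time_s: 27.95
ee_pos: [524.3, 303.8, 123.1]
ee_rot: [180.0, -0.2, 35.6]
force: [-2.9, -3.0, 13.4]
gripper_width: 36.2
gripper_force: 6.0
time_s: 28.37
ee_pos: [523.1, 302.7, 121.9]
ee_rot: [180.0, 0.1, 35.6]
force: [-4.5, -3.0, 9.4]
gripper_width: 17.4
gripper_force: 28.5
```

```bash
python3 -m crank '[{"grip":0.01,"x":0.003,"y":0,"z":-0.003,"yaw":0},{"grip":0.01,"x":0.006,"y":0,"z":-0.006,"yaw":0},{"grip":0.01,"x":0.0095,"y":0,"z":-0.009,"yaw":0},{"grip":0.01,"x":0.0095,"y":0,"z":-0.009,"yaw":0},{"grip":0.01,"x":0.0095,"y":0,"z":-0.009,"yaw":0}]'; python3 -m crank '[{"grip":0.01,"x":-0.005,"y":0,"z":-0.006,"yaw":0},{"grip":0.01,"x":-0.01,"y":0,"z":-0.012,"yaw":0},{"grip":0.01,"x":-0.015,"y":0,"z":-0.018,"yaw":0},{"grip":0.01,"x":-0.02,"y":0,"z":-0.024,"yaw":0},{"grip":0.01,"x":-0.026,"y":0,"z":-0.031,"yaw":0}]';python3 -m crank '[{"grip":0.01,"x":-0.01,"y":0,"z":-0.02,"yaw":0},{"grip":0.01,"x":-0.02,"y":0,"z":-0.05,"yaw":0},{"grip":0.01,"x":-0.02,"y":0,"z":-0.08,"yaw":0},{"grip":0.01,"x":-0.02,"y":0,"z":-0.11,"yaw":0},{"grip":0.01,"x":-0.02,"y":0,"z":-0.13,"yaw":0}]'
for i in 1 2; do python3 -m crank '[{"grip":0.01,"x":0,"y":0,"z":0,"yaw":0.1},{"grip":0.01,"x":0,"y":0,"z":0,"yaw":0.2},{"grip":0.01,"x":0,"y":0,"z":0,"yaw":0.3},{"grip":0.01,"x":0,"y":0,"z":0,"yaw":0.4},{"grip":0.01,"x":0,"y":0,"z":0,"yaw":0.433}]'|tail -2; done; python3 lane.py -33 200
```

```text
time_s: 28.78
ee_pos: [529.6, 307.9, 129.2]
ee_rot: [-180.0, 0.3, 35.6]
force: [-4.4, -3.1, 3.2]
gripper_width: 17.8
gripper_force: 28.2
time_s: 29.2
ee_pos: [510.2, 293.8, 161.3]
ee_rot: [-180.0, -0.0, 35.6]
force: [-0.5, -0.5, 0.7]
gripper_width: 17.3
gripper_force: 25.0
time_s: 29.62
ee_pos: [494.4, 282.4, 294.6]
ee_rot: [180.0, -0.3, 35.6]
force: [1.3, 0.1, -0.8]
gripper_width: 17.9
gripper_force: 25.0
gripper_width: 17.6
gripper_force: 25.0
gripper_width: 17.5
gripper_force: 25.0
d [0.1239, 0.343, 0.0912] yaw -0.0038  pos [493.8 282.1 291.2] [-180.    -0.   -14.2] t 30.4 F [ 0.4 -0.8 -0.2] w 17.5
```

```bash
for i in 1 2 3; do python3 -m crank '[{"grip":0.01,"x":0.008,"y":0.023,"z":0.006,"yaw":0},{"grip":0.01,"x":0.018,"y":0.05,"z":0.013,"yaw":0},{"grip":0.01,"x":0.028,"y":0.078,"z":0.02,"yaw":0},{"grip":0.01,"x":0.037,"y":0.102,"z":0.026,"yaw":0},{"grip":0.01,"x":0.0413,"y":0.1143,"z":0.03,"yaw":-0.001}]'|tail -2; done; python3 lane.py -33 110
```

```text
gripper_width: 17.7
gripper_force: 25.0
gripper_width: 17.6
gripper_force: 25.0
gripper_width: 17.3
gripper_force: 25.0
d [-0.0027, -0.0009, 0.0903] yaw 0.0014  pos [532.  -82.3 200.3] [180.   -0.  -13.9] t 31.7 F [-0.3 -0.1 -0.5] w 17.3
```

```bash
python3 -m crank '[{"grip":0.01,"x":-0.002,"y":-0.001,"z":0.02,"yaw":0},{"grip":0.01,"x":-0.002,"y":-0.001,"z":0.045,"yaw":0},{"grip":0.01,"x":-0.002,"y":-0.001,"z":0.07,"yaw":0},{"grip":0.01,"x":-0.002,"y":-0.001,"z":0.085,"yaw":0},{"grip":0.01,"x":-0.002,"y":-0.001,"z":0.088,"yaw":0}]'|head -2; python3 -m crank '[{"grip":0.01,"x":0,"y":0,"z":0.004,"yaw":0},{"grip":0.01,"x":0,"y":0,"z":0.008,"yaw":0},{"grip":0.01,"x":0,"y":0,"z":0.012,"yaw":0},{"grip":0.01,"x":0,"y":0,"z":0.016,"yaw":0},{"grip":0.01,"x":0,"y":0,"z":0.02,"yaw":0}]' 5|tail -2;  python3 -m crank '[{"grip":0.01,"x":0,"y":0,"z":0.004,"yaw":0},{"grip":0.01,"x":0,"y":0,"z":0.008,"yaw":0},{"grip":0.01,"x":0,"y":0,"z":0.012,"yaw":0},{"grip":0.01,"x":0,"y":0,"z":0.016,"yaw":0},{"grip":0.01,"x":0,"y":0,"z":0.02,"yaw":0}]'|tail -2; python3 -m crank '[{"grip":0.01,"x":0,"y":0,"z":0.004,"yaw":0},{"grip":0.01,"x":0,"y":0,"z":0.008,"yaw":0},{"grip":0.01,"x":0,"y":0,"z":0.012,"yaw":0},{"grip":0.01,"x":0,"y":0,"z":0.016,"yaw":0},{"grip":0.01,"x":0,"y":0,"z":0.017,"yaw":0}]'
python3 -m crank '[{"grip":0.01,"x":0,"y":0,"z":0,"yaw":0},{"grip":0.028,"x":0,"y":0,"z":0,"yaw":0},{"grip":0.028,"x":0,"y":0,"z":0,"yaw":0},{"grip":0.028,"x":0,"y":0,"z":0,"yaw":0},{"grip":0.028,"x":0,"y":0,"z":-0.02,"yaw":0}]'; python3 -m crank '[{"grip":0.028,"x":0,"y":0,"z":-0.04,"yaw":0},{"grip":0.036,"x":0,"y":0,"z":-0.08,"yaw":0},{"grip":0.036,"x":0,"y":0,"z":-0.12,"yaw":0},{"grip":0.036,"x":0,"y":0,"z":-0.16,"yaw":0},{"grip":0.036,"x":0,"y":0,"z":-0.2,"yaw":0}]'|tail -2; python3 d.py 487.5 356 280 35.6
```

```text
time_s: 32.12
ee_pos: [528.3, -77.7, 110.0]
gripper_width: 17.8
gripper_force: 5.0
gripper_width: 17.9
gripper_force: 5.0
time_s: 33.37
ee_pos: [529.7, -78.7, 54.7]
ee_rot: [-180.0, 0.1, -13.8]
force: [0.5, 0.3, 0.6]
gripper_width: 18.0
gripper_force: 5.0
time_s: 33.78
ee_pos: [527.6, -78.4, 72.8]
ee_rot: [180.0, 0.4, -13.8]
force: [-1.6, -0.3, 1.2]
gripper_width: 27.8
gripper_force: 0.0
gripper_width: 35.8
gripper_force: 0.0
d [-0.1447, -0.4121, -0.0022] yaw -0.8625  pos [529.6 -78.7 277.8] [-180.    -0.   -13.8] t 34.2 F [ 1.5 -0.5  0.3] w 35.8
```

```bash
for i in 1 2 3 4; do python3 -m crank '[{"grip":0.036,"x":-0.008,"y":-0.024,"z":0,"yaw":0},{"grip":0.036,"x":-0.017,"y":-0.048,"z":0,"yaw":0},{"grip":0.036,"x":-0.025,"y":-0.072,"z":0,"yaw":0},{"grip":0.036,"x":-0.033,"y":-0.094,"z":0,"yaw":0},{"grip":0.036,"x":-0.036,"y":-0.103,"z":0,"yaw":0}]'|tail -1; done; for i in 1 2; do python3 -m crank '[{"grip":0.036,"x":0,"y":0,"z":0,"yaw":-0.1},{"grip":0.036,"x":0,"y":0,"z":0,"yaw":-0.2},{"grip":0.036,"x":0,"y":0,"z":0,"yaw":-0.3},{"grip":0.036,"x":0,"y":0,"z":0,"yaw":-0.4},{"grip":0.036,"x":0,"y":0,"z":0,"yaw":-0.431}]'|tail -1; done; python3 d.py 487.5 356 130 35.6
```

```text
gripper_force: 0.0
gripper_force: 0.0
gripper_force: 0.0
gripper_force: 0.0
gripper_force: 0.0
gripper_force: 0.0
d [-0.0003, -0.0028, 0.1455] yaw 0.0023  pos [489.4 353.9 275.5] [179.9   0.   35.7] t 36.7 F [-0.7  0.1 -0.6] w 35.8
```

```bash
python3 -c "
from h import *
im=cv2.cvtColor(grab_frame('top'),cv2.COLOR_RGB2BGR)
cv2.imwrite('pics/two.png',cv2.resize(im[80:240,130:430],None,fx=2.6,fy=2.6,interpolation=cv2.INTER_CUBIC))"
```

```text
(no output)
```

View pics/two.png

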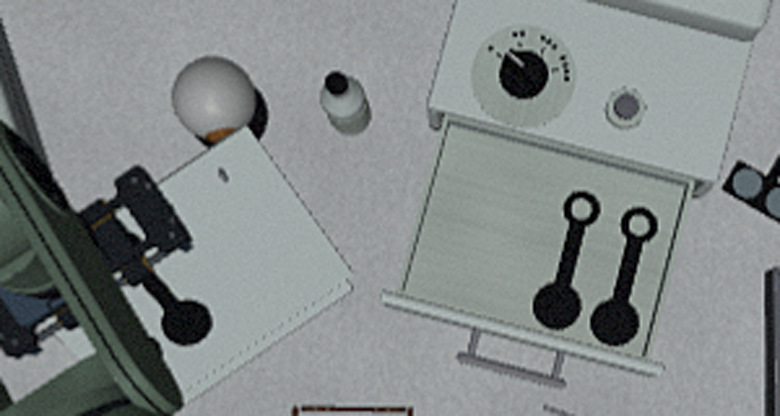

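Both occluders lie flat and apart, with discs at crop (557,305) and (615,322) and eyes at (581,208) and (639,224). Occluder 3 is next.

```bash
python3 -m crank '[{"grip":0.036,"x":0,"y":-0.003,"z":0.03,"yaw":0},{"grip":0.036,"x":0,"y":-0.003,"z":0.065,"yaw":0},{"grip":0.036,"x":0,"y":-0.003,"z":0.1,"yaw":0},{"grip":0.036,"x":0,"y":-0.003,"z":0.13,"yaw":0},{"grip":0.036,"x":0,"y":-0.003,"z":0.14,"yaw":0}]'|tail -2; python3 -m crank '[{"grip":0.036,"x":0,"y":0,"z":0.002,"yaw":0},{"grip":0.036,"x":0,"y":0,"z":0.004,"yaw":0},{"grip":0.036,"x":0,"y":0,"z":0.005,"yaw":0},{"grip":0.036,"x":0,"y":0,"z":0.005,"yaw":0},{"grip":0.036,"x":0,"y":0,"z":0.005,"yaw":0}]'|tail -2; python3 d.py 487.5 356 122 35.6
```

```text
gripper_width: 36.2
gripper_force: 0.0
gripper_width: 35.7
gripper_force: 0.0
d [-0.0018, 0.0019, 0.0102] yaw -0.0006  pos [487.9 358.6 132.2] [180.   -0.2  35.6] t 37.6 F [-0.8 -0.6 -0.2] w 35.7
```

```bash
python3 -m crank '[{"grip":0.036,"x":-0.0015,"y":0.0015,"z":0.004,"yaw":0},{"grip":0.036,"x":-0.0015,"y":0.0015,"z":0.007,"yaw":0},{"grip":0.036,"x":-0.0015,"y":0.0015,"z":0.01,"yaw":0},{"grip":0.036,"x":-0.0015,"y":0.0015,"z":0.01,"yaw":0},{"grip":0.036,"x":-0.0015,"y":0.0015,"z":0.01,"yaw":0}]'; python3 -m crank '[{"grip":0.01,"x":0,"y":0,"z":0,"yaw":0},{"grip":0.01,"x":0,"y":0,"z":0,"yaw":0},{"grip":0.01,"x":0,"y":0,"z":0,"yaw":0},{"grip":0.01,"x":0,"y":0,"z":0,"yaw":0},{"grip":0.01,"x":0,"y":0,"z":0,"yaw":0}]' 25
python3 -m crank '[{"grip":0.01,"x":0.003,"y":0,"z":-0.003,"yaw":0},{"grip":0.01,"x":0.006,"y":0,"z":-0.006,"yaw":0},{"grip":0.01,"x":0.0095,"y":0,"z":-0.009,"yaw":0},{"grip":0.01,"x":0.0095,"y":0,"z":-0.009,"yaw":0},{"grip":0.01,"x":0.0095,"y":0,"z":-0.009,"yaw":0}]'; python3 -m crank '[{"grip":0.01,"x":-0.005,"y":0,"z":-0.006,"yaw":0},{"grip":0.01,"x":-0.01,"y":0,"z":-0.012,"yaw":0},{"grip":0.01,"x":-0.015,"y":0,"z":-0.018,"yaw":0},{"grip":0.01,"x":-0.02,"y":0,"z":-0.024,"yaw":0},{"grip":0.01,"x":-0.026,"y":0,"z":-0.031,"yaw":0}]'
```

```text
time_s: 38.0
ee_pos: [487.0, 356.1, 122.9]
ee_rot: [180.0, -0.1, 35.6]
force: [-3.3, -2.3, 13.1]
gripper_width: 36.0
gripper_force: 6.0
time_s: 38.42
ee_pos: [485.7, 355.1, 121.7]
ee_rot: [180.0, 0.1, 35.6]
force: [-3.0, -3.6, 9.9]
gripper_width: 17.8
gripper_force: 28.6
time_s: 38.83
ee_pos: [492.4, 360.2, 129.0]
ee_rot: [-180.0, 0.3, 35.6]
force: [-3.3, -3.0, 2.5]
gripper_width: 17.4
gripper_force: 28.2
time_s: 39.25
ee_pos: [473.0, 346.3, 161.3]
ee_rot: [-180.0, -0.0, 35.6]
force: [0.9, 0.6, -0.1]
gripper_width: 17.8
gripper_force: 25.0
```

```bash
python3 -m crank '[{"grip":0.01,"x":-0.01,"y":0,"z":-0.02,"yaw":0},{"grip":0.01,"x":-0.02,"y":0,"z":-0.05,"yaw":0},{"grip":0.01,"x":-0.02,"y":0,"z":-0.08,"yaw":0},{"grip":0.01,"x":-0.02,"y":0,"z":-0.11,"yaw":0},{"grip":0.01,"x":-0.02,"y":0,"z":-0.13,"yaw":0}]'|tail -2
for i in 1 2; do python3 -m crank '[{"grip":0.01,"x":0,"y":0,"z":0,"yaw":0.1},{"grip":0.01,"x":0,"y":0,"z":0,"yaw":0.2},{"grip":0.01,"x":0,"y":0,"z":0,"yaw":0.3},{"grip":0.01,"x":0,"y":0,"z":0,"yaw":0.4},{"grip":0.01,"x":0,"y":0,"z":0,"yaw":0.432}]'|tail -2; done; python3 lane.py 37 200
```

```text
gripper_width: 17.5
gripper_force: 25.0
gripper_width: 17.6
gripper_force: 25.0
gripper_width: 17.5
gripper_force: 25.0
d [0.1723, 0.3149, 0.0912] yaw -0.0027  pos [456.6 334.5 291.2] [-180.    -0.   -14.2] t 40.5 F [ 0.5 -0.  -0.4] w 17.5
```

```bash
for i in 1 2 3; do python3 -m crank '[{"grip":0.01,"x":0.011,"y":0.02,"z":0.006,"yaw":0},{"grip":0.01,"x":0.024,"y":0.045,"z":0.013,"yaw":0},{"grip":0.01,"x":0.038,"y":0.07,"z":0.02,"yaw":0},{"grip":0.01,"x":0.051,"y":0.093,"z":0.026,"yaw":0},{"grip":0.01,"x":0.0573,"y":0.105,"z":0.03,"yaw":-0.001}]'|tail -2; done; python3 lane.py 37 110
```

```text
gripper_width: 17.6
gripper_force: 25.0
gripper_width: 17.5
gripper_force: 25.0
gripper_width: 17.2
gripper_force: 25.0
d [-0.0022, -0.0013, 0.0905] yaw 0.0023  pos [548.4 -14.7 200.5] [180.   -0.  -13.9] t 41.8 F [ 0.3 -0.6  0.2] w 17.2
```

```bash
python3 -m crank '[{"grip":0.01,"x":-0.002,"y":-0.001,"z":0.02,"yaw":0.002},{"grip":0.01,"x":-0.002,"y":-0.001,"z":0.045,"yaw":0.002},{"grip":0.01,"x":-0.002,"y":-0.001,"z":0.07,"yaw":0.002},{"grip":0.01,"x":-0.002,"y":-0.001,"z":0.085,"yaw":0.002},{"grip":0.01,"x":-0.002,"y":-0.001,"z":0.088,"yaw":0.002}]'|head -2; python3 -m crank '[{"grip":0.01,"x":0,"y":0,"z":0.004,"yaw":0},{"grip":0.01,"x":0,"y":0,"z":0.008,"yaw":0},{"grip":0.01,"x":0,"y":0,"z":0.012,"yaw":0},{"grip":0.01,"x":0,"y":0,"z":0.016,"yaw":0},{"grip":0.01,"x":0,"y":0,"z":0.02,"yaw":0}]' 5|tail -2;  python3 -m crank '[{"grip":0.01,"x":0,"y":0,"z":0.004,"yaw":0},{"grip":0.01,"x":0,"y":0,"z":0.008,"yaw":0},{"grip":0.01,"x":0,"y":0,"z":0.012,"yaw":0},{"grip":0.01,"x":0,"y":0,"z":0.016,"yaw":0},{"grip":0.01,"x":0,"y":0,"z":0.02,"yaw":0}]'|tail -2; python3 -m crank '[{"grip":0.01,"x":0,"y":0,"z":0.004,"yaw":0},{"grip":0.01,"x":0,"y":0,"z":0.008,"yaw":0},{"grip":0.01,"x":0,"y":0,"z":0.012,"yaw":0},{"grip":0.01,"x":0,"y":0,"z":0.016,"yaw":0},{"grip":0.01,"x":0,"y":0,"z":0.017,"yaw":0}]'
python3 -m crank '[{"grip":0.01,"x":0,"y":0,"z":0,"yaw":0},{"grip":0.028,"x":0,"y":0,"z":0,"yaw":0},{"grip":0.028,"x":0,"y":0,"z":0,"yaw":0},{"grip":0.028,"x":0,"y":0,"z":0,"yaw":0},{"grip":0.028,"x":0,"y":0,"z":-0.02,"yaw":0}]'; python3 -m crank '[{"grip":0.028,"x":0,"y":0,"z":-0.04,"yaw":0},{"grip":0.036,"x":0,"y":0,"z":-0.08,"yaw":0},{"grip":0.036,"x":0,"y":0,"z":-0.12,"yaw":0},{"grip":0.036,"x":0,"y":0,"z":-0.16,"yaw":0},{"grip":0.036,"x":0,"y":0,"z":-0.2,"yaw":0}]'|tail -2; python3 d.py 450.2 408 280 35.6
```

```text
time_s: 42.17
ee_pos: [544.4, -10.3, 110.1]
gripper_width: 17.6
gripper_force: 5.0
gripper_width: 17.9
gripper_force: 5.0
time_s: 43.42
ee_pos: [546.1, -10.8, 54.6]
ee_rot: [180.0, 0.1, -13.9]
force: [0.2, -0.7, -0.0]
gripper_width: 18.1
gripper_force: 5.0
time_s: 43.83
ee_pos: [544.0, -10.7, 72.8]
ee_rot: [179.9, 0.4, -13.9]
force: [-0.3, 0.1, -0.2]
gripper_width: 28.1
gripper_force: 0.0
gripper_width: 35.9
gripper_force: 0.0
d [-0.1935, -0.3836, -0.0022] yaw -0.8635  pos [546.1 -10.8 277.8] [-180.    -0.   -13.9] t 44.2 F [ 0.4 -0.   0. ] w 35.9
```

```bash
for i in 1 2 3 4; do python3 -m crank '[{"grip":0.036,"x":-0.011,"y":-0.022,"z":0,"yaw":0},{"grip":0.036,"x":-0.022,"y":-0.044,"z":0,"yaw":0},{"grip":0.036,"x":-0.034,"y":-0.067,"z":0,"yaw":0},{"grip":0.036,"x":-0.044,"y":-0.087,"z":0,"yaw":0},{"grip":0.036,"x":-0.0484,"y":-0.096,"z":0,"yaw":0}]'|tail -1; done; for i in 1 2; do python3 -m crank '[{"grip":0.036,"x":0,"y":0,"z":0,"yaw":-0.1},{"grip":0.036,"x":0,"y":0,"z":0,"yaw":-0.2},{"grip":0.036,"x":0,"y":0,"z":0,"yaw":-0.3},{"grip":0.036,"x":0,"y":0,"z":0,"yaw":-0.4},{"grip":0.036,"x":0,"y":0,"z":0,"yaw":-0.432}]'|tail -1; done; python3 -m crank '[{"grip":0.036,"x":0,"y":-0.002,"z":0.03,"yaw":0},{"grip":0.036,"x":0,"y":-0.002,"z":0.065,"yaw":0},{"grip":0.036,"x":0,"y":-0.002,"z":0.1,"yaw":0},{"grip":0.036,"x":0,"y":-0.002,"z":0.125,"yaw":0},{"grip":0.036,"x":0,"y":-0.002,"z":0.13,"yaw":0}]'|tail -2;python3 -m crank '[{"grip":0.036,"x":0,"y":0,"z":0.002,"yaw":0},{"grip":0.036,"x":0,"y":0,"z":0.004,"yaw":0},{"grip":0.036,"x":0,"y":0,"z":0.01,"yaw":0},{"grip":0.036,"x":0,"y":0,"z":0.01,"yaw":0},{"grip":0.036,"x":0,"y":0,"z":0.01,"yaw":0}]'|tail -2; python3 d.py 450.2 408 122 35.6
```

```text
gripper_force: 0.0
gripper_force: 0.0
gripper_force: 0.0
gripper_force: 0.0
gripper_force: 0.0
gripper_force: 0.0
gripper_width: 35.9
gripper_force: 0.0
gripper_width: 35.5
gripper_force: 0.0
d [-0.0012, 0.002, 0.0145] yaw 0.0005  pos [450.  410.3 136.5] [-1.80e+02 -1.00e-01  3.56e+01] t 47.6 F [-0.7  0.5 -0.6] w 35.5
```

```bash
python3 -m crank '[{"grip":0.036,"x":-0.0012,"y":0.002,"z":0.004,"yaw":0},{"grip":0.036,"x":-0.0012,"y":0.002,"z":0.008,"yaw":0},{"grip":0.036,"x":-0.0012,"y":0.002,"z":0.012,"yaw":0},{"grip":0.036,"x":-0.0012,"y":0.002,"z":0.014,"yaw":0},{"grip":0.036,"x":-0.0012,"y":0.002,"z":0.0145,"yaw":0}]'; python3 -m crank '[{"grip":0.01,"x":0,"y":0,"z":0,"yaw":0},{"grip":0.01,"x":0,"y":0,"z":0,"yaw":0},{"grip":0.01,"x":0,"y":0,"z":0,"yaw":0},{"grip":0.01,"x":0,"y":0,"z":0,"yaw":0},{"grip":0.01,"x":0,"y":0,"z":0,"yaw":0}]' 25
python3 -m crank '[{"grip":0.01,"x":0.003,"y":0,"z":-0.003,"yaw":0},{"grip":0.01,"x":0.006,"y":0,"z":-0.006,"yaw":0},{"grip":0.01,"x":0.0095,"y":0,"z":-0.009,"yaw":0},{"grip":0.01,"x":0.0095,"y":0,"z":-0.009,"yaw":0},{"grip":0.01,"x":0.0095,"y":0,"z":-0.009,"yaw":0}]'; python3 -m crank '[{"grip":0.01,"x":-0.005,"y":0,"z":-0.006,"yaw":0},{"grip":0.01,"x":-0.01,"y":0,"z":-0.012,"yaw":0},{"grip":0.01,"x":-0.015,"y":0,"z":-0.018,"yaw":0},{"grip":0.01,"x":-0.02,"y":0,"z":-0.024,"yaw":0},{"grip":0.01,"x":-0.026,"y":0,"z":-0.031,"yaw":0}]'
```

```text
time_s: 48.0
ee_pos: [449.9, 407.8, 122.6]
ee_rot: [180.0, -0.1, 35.6]
force: [-2.5, -2.7, 10.8]
gripper_width: 35.9
gripper_force: 5.8
time_s: 48.42
ee_pos: [448.8, 406.8, 121.7]
ee_rot: [180.0, 0.1, 35.6]
force: [-2.9, -2.7, 7.2]
gripper_width: 17.1
gripper_force: 28.0
time_s: 48.83
ee_pos: [456.5, 412.5, 129.8]
ee_rot: [180.0, 0.2, 35.6]
force: [-3.8, -3.7, 4.0]
gripper_width: 17.6
gripper_force: 28.2
time_s: 49.25
ee_pos: [436.2, 398.1, 161.8]
ee_rot: [-180.0, -0.1, 35.6]
force: [-0.3, -0.1, -0.5]
gripper_width: 17.8
gripper_force: 25.0
```

```bash
python3 -m crank '[{"grip":0.01,"x":-0.01,"y":0,"z":-0.02,"yaw":0},{"grip":0.01,"x":-0.02,"y":0,"z":-0.05,"yaw":0},{"grip":0.01,"x":-0.02,"y":0,"z":-0.08,"yaw":0},{"grip":0.01,"x":-0.02,"y":0,"z":-0.11,"yaw":0},{"grip":0.01,"x":-0.02,"y":0,"z":-0.13,"yaw":0}]'|tail -2
for i in 1 2; do python3 -m crank '[{"grip":0.01,"x":0,"y":0,"z":0,"yaw":0.1},{"grip":0.01,"x":0,"y":0,"z":0,"yaw":0.2},{"grip":0.01,"x":0,"y":0,"z":0,"yaw":0.3},{"grip":0.01,"x":0,"y":0,"z":0,"yaw":0.4},{"grip":0.01,"x":0,"y":0,"z":0,"yaw":0.432}]'|tail -2; done; python3 lane.py 101 200
```

```text
gripper_width: 17.8
gripper_force: 25.0
gripper_width: 17.8
gripper_force: 25.0
gripper_width: 17.6
gripper_force: 25.0
d [0.2201, 0.2922, 0.0917] yaw -0.0017  pos [419.8 386.2 291.7] [-179.9   -0.   -14.1] t 50.5 F [-0.7 -0.5 -0.3] w 17.6
```

```bash
for i in 1 2 3; do python3 -m crank '[{"grip":0.01,"x":0.015,"y":0.02,"z":0.006,"yaw":0},{"grip":0.01,"x":0.032,"y":0.043,"z":0.013,"yaw":0},{"grip":0.01,"x":0.05,"y":0.066,"z":0.02,"yaw":0},{"grip":0.01,"x":0.066,"y":0.087,"z":0.026,"yaw":0},{"grip":0.01,"x":0.0733,"y":0.0974,"z":0.03,"yaw":-0.0005}]'|tail -2; done; python3 lane.py 101 110
```

```text
gripper_width: 17.7
gripper_force: 25.0
gripper_width: 17.3
gripper_force: 25.0
gripper_width: 17.3
gripper_force: 25.0
d [-0.0025, -0.0001, 0.0907] yaw 0.0021  pos [564.5  48.5 200.7] [-180.    -0.   -13.9] t 51.8 F [-0.   1.4 -0.4] w 17.3
```

```bash
python3 -m crank '[{"grip":0.01,"x":-0.002,"y":0,"z":0.02,"yaw":0.002},{"grip":0.01,"x":-0.002,"y":0,"z":0.045,"yaw":0.002},{"grip":0.01,"x":-0.002,"y":0,"z":0.07,"yaw":0.002},{"grip":0.01,"x":-0.002,"y":0,"z":0.085,"yaw":0.002},{"grip":0.01,"x":-0.002,"y":0,"z":0.088,"yaw":0.002}]'|head -2; python3 -m crank '[{"grip":0.01,"x":0,"y":0,"z":0.004,"yaw":0},{"grip":0.01,"x":0,"y":0,"z":0.008,"yaw":0},{"grip":0.01,"x":0,"y":0,"z":0.012,"yaw":0},{"grip":0.01,"x":0,"y":0,"z":0.016,"yaw":0},{"grip":0.01,"x":0,"y":0,"z":0.02,"yaw":0}]' 5|tail -2;  python3 -m crank '[{"grip":0.01,"x":0,"y":0,"z":0.004,"yaw":0},{"grip":0.01,"x":0,"y":0,"z":0.008,"yaw":0},{"grip":0.01,"x":0,"y":0,"z":0.012,"yaw":0},{"grip":0.01,"x":0,"y":0,"z":0.016,"yaw":0},{"grip":0.01,"x":0,"y":0,"z":0.02,"yaw":0}]'|tail -2; python3 -m crank '[{"grip":0.01,"x":0,"y":0,"z":0.004,"yaw":0},{"grip":0.01,"x":0,"y":0,"z":0.008,"yaw":0},{"grip":0.01,"x":0,"y":0,"z":0.012,"yaw":0},{"grip":0.01,"x":0,"y":0,"z":0.016,"yaw":0},{"grip":0.01,"x":0,"y":0,"z":0.017,"yaw":0}]'
python3 -m crank '[{"grip":0.01,"x":0,"y":0,"z":0,"yaw":0},{"grip":0.028,"x":0,"y":0,"z":0,"yaw":0},{"grip":0.028,"x":0,"y":0,"z":0,"yaw":0},{"grip":0.028,"x":0,"y":0,"z":0,"yaw":0},{"grip":0.028,"x":0,"y":0,"z":-0.02,"yaw":0}]'; python3 -m crank '[{"grip":0.028,"x":0,"y":0,"z":-0.04,"yaw":0},{"grip":0.02,"x":0,"y":0,"z":-0.08,"yaw":0},{"grip":0.0,"x":0,"y":0,"z":-0.12,"yaw":0},{"grip":0.0,"x":0,"y":0,"z":-0.16,"yaw":0},{"grip":0.0,"x":0,"y":0,"z":-0.2,"yaw":0}]'|tail -2; python3 d.py 390 -5 200 -14
```

```text
time_s: 52.17
ee_pos: [559.6, 51.5, 110.4]
gripper_width: 18.1
gripper_force: 5.0
gripper_width: 17.7
gripper_force: 5.0
time_s: 53.42
ee_pos: [561.3, 50.6, 55.1]
ee_rot: [180.0, 0.1, -13.9]
force: [0.6, -0.6, 0.1]
gripper_width: 17.9
gripper_force: 5.0
time_s: 53.83
ee_pos: [559.1, 50.4, 73.2]
ee_rot: [179.9, 0.4, -13.9]
force: [0.7, -0.6, 0.1]
gripper_width: 28.0
gripper_force: 0.0
gripper_width: 4.0
gripper_force: 0.0
d [-0.1528, 0.0951, 0.0783] yaw 0.0016  pos [561.2  50.5 278.3] [-180.    -0.   -13.9] t 54.2 F [ 0.5 -0.3  0.2] w 4.0
```

```bash
python3 -m crank '[{"grip":0.0,"x":-0.03,"y":0.016,"z":0.0,"yaw":0},{"grip":0.0,"x":-0.06,"y":0.032,"z":0.02,"yaw":0},{"grip":0.0,"x":-0.09,"y":0.052,"z":0.04,"yaw":0},{"grip":0.0,"x":-0.13,"y":0.076,"z":0.06,"yaw":0},{"grip":0.0,"x":-0.165,"y":0.098,"z":0.078,"yaw":0}]'; python3 d.py 374 -8 88 -14
python3 -c "
from h import *
im=cv2.cvtColor(grab_frame('side'),cv2.COLOR_RGB2BGR)
t=cv2.cvtColor(grab_frame('top'),cv2.COLOR_RGB2BGR)
f=lambda a:cv2.resize(a,None,fx=2.6,fy=2.6,interpolation=cv2.INTER_CUBIC)
cv2.imwrite('pics/four.png',np.hstack([f(im[130:270,310:455]),f(t[80:220,280:430])]))"
```

```text
time_s: 54.67
ee_pos: [386.9, -1.5, 202.2]
ee_rot: [-180.0, -0.0, -13.9]
force: [-0.2, -0.6, -0.5]
gripper_width: 0.4
gripper_force: 0.0
d [-0.011, 0.0094, 0.1142] yaw 0.0023  pos [386.9  -1.5 202.2] [-180.    -0.   -13.9] t 54.7 F [-0.2 -0.6 -0.5] w 0.4
```

View pics/four.png

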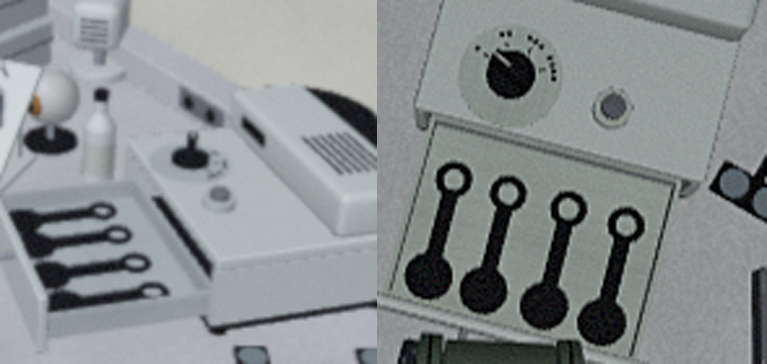

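All four lie flat and separate (top crop discs at x≈429, 484, 544, 602), so I push the drawer shut.

```bash
python3 -m crank '[{"grip":0,"x":-0.011,"y":0.009,"z":0.02,"yaw":0},{"grip":0,"x":-0.011,"y":0.009,"z":0.05,"yaw":0},{"grip":0,"x":-0.011,"y":0.009,"z":0.08,"yaw":0},{"grip":0,"x":-0.011,"y":0.009,"z":0.1,"yaw":0},{"grip":0,"x":-0.011,"y":0.009,"z":0.113,"yaw":0}]'
python3 -m crank '[{"grip":0,"x":0.01,"y":0,"z":0,"yaw":0},{"grip":0,"x":0.025,"y":0,"z":0,"yaw":0},{"grip":0,"x":0.04,"y":0,"z":0,"yaw":0},{"grip":0,"x":0.055,"y":0,"z":0,"yaw":0},{"grip":0,"x":0.07,"y":0,"z":0,"yaw":0}]'
python3 -m crank '[{"grip":0,"x":0.014,"y":0,"z":0,"yaw":0},{"grip":0,"x":0.028,"y":0,"z":0,"yaw":0},{"grip":0,"x":0.042,"y":0,"z":0,"yaw":0},{"grip":0,"x":0.056,"y":0,"z":0,"yaw":0},{"grip":0,"x":0.07,"y":0,"z":0,"yaw":0}]'
```

```text
time_s: 55.18
ee_pos: [375.3, -7.3, 88.4]
ee_rot: [180.0, 0.1, -13.9]
force: [0.4, -0.0, -0.1]
gripper_width: 0.4
gripper_force: 0.0
time_s: 55.6
ee_pos: [444.7, -24.5, 90.5]
ee_rot: [180.0, 0.1, -13.9]
force: [-2.1, -0.3, -1.8]
gripper_width: 0.3
gripper_force: 1.3
time_s: 56.02
ee_pos: [512.7, -41.6, 90.6]
ee_rot: [180.0, 0.1, -13.9]
force: [-2.1, -0.3, -0.3]
gripper_width: 0.3
gripper_force: 1.3
```

```bash
python3 -m crank '[{"grip":0,"x":0.013,"y":0,"z":0,"yaw":0},{"grip":0,"x":0.026,"y":0,"z":0,"yaw":0},{"grip":0,"x":0.038,"y":0,"z":0,"yaw":0},{"grip":0,"x":0.05,"y":0,"z":0,"yaw":0},{"grip":0,"x":0.06,"y":0,"z":0,"yaw":0}]'
for i in 1 2; do python3 -m crank '[{"grip":0,"x":0.002,"y":0,"z":0,"yaw":0},{"grip":0,"x":0.004,"y":0,"z":0,"yaw":0},{"grip":0,"x":0.006,"y":0,"z":0,"yaw":0},{"grip":0,"x":0.008,"y":0,"z":0,"yaw":0},{"grip":0,"x":0.008,"y":0,"z":0,"yaw":0}]'; done
```

```text
time_s: 56.43
ee_pos: [571.6, -56.1, 90.7]
ee_rot: [180.0, -0.0, -13.9]
force: [-2.6, -1.3, -0.0]
gripper_width: 0.3
gripper_force: 1.1
time_s: 56.85
ee_pos: [578.0, -57.2, 90.1]
ee_rot: [-180.0, -0.0, -13.9]
force: [-1.5, 0.7, -0.6]
gripper_width: 0.1
gripper_force: 0.2
time_s: 57.27
ee_pos: [582.6, -58.5, 89.8]
ee_rot: [180.0, 0.4, -13.9]
force: [-9.4, 2.2, 6.4]
gripper_width: 0.2
gripper_force: 4.5
```

```bash
python3 -m crank '[{"grip":0,"x":0.001,"y":0,"z":0,"yaw":0},{"grip":0,"x":0.002,"y":0,"z":0,"yaw":0},{"grip":0,"x":0.003,"y":0,"z":0,"yaw":0},{"grip":0,"x":0.004,"y":0,"z":0,"yaw":0},{"grip":0,"x":0.004,"y":0,"z":0,"yaw":0}]'
```

```text
time_s: 57.68
ee_pos: [582.8, -58.6, 89.7]
ee_rot: [180.0, 0.9, -13.9]
force: [-16.7, 5.6, 13.0]
gripper_width: 0.6
gripper_force: 8.6
```

```bash
python3 -m crank '[{"grip":0,"x":-0.01,"y":0,"z":0,"yaw":0},{"grip":0,"x":-0.025,"y":0,"z":0,"yaw":0},{"grip":0,"x":-0.025,"y":0,"z":-0.03,"yaw":0},{"grip":0,"x":-0.025,"y":0,"z":-0.06,"yaw":0},{"grip":0.036,"x":-0.025,"y":0,"z":-0.09,"yaw":0}]'|tail -3; python3 -m crank '[{"grip":0.036,"x":0,"y":0,"z":-0.03,"yaw":0},{"grip":0.036,"x":0,"y":0,"z":-0.05,"yaw":0},{"grip":0.036,"x":0,"y":0,"z":-0.05,"yaw":0},{"grip":0.036,"x":0,"y":0,"z":-0.05,"yaw":0},{"grip":0.036,"x":0,"y":0,"z":-0.05,"yaw":0}]'|tail -3
python3 - <<'E'
from h import *
print(at("top",[[280+190.5/3.7-.5,80+106.5/3.7-.5]],130),at("top",[[280+191/3.7-.5,80+108.5/3.7-.5]],118))
print(at("side",[[310+190.5/2.6-.5,130+157.5/2.6-.5]],128))
print("btn",at("top",[[280+337/3.7-.5,80+151.5/3.7-.5]],140),at("side",[[310+219.5/2.6-.5,130+195.5/2.6-.5]],140))
im=cv2.cvtColor(grab_frame('top'),cv2.COLOR_RGB2BGR)
g=cv2.cvtColor(im,cv2.COLOR_BGR2GRAY)
p=np.argwhere(g[92:125,315:348]<60)[:,::-1]+[315,92];print(len(p),at("top",[p.mean(0)],135))
cv2.imwrite("pics/dial.png",cv2.resize(im[60:170,290:430],None,fx=4.5,fy=4.5,interpolation=cv2.INTER_CUBIC))
delta(722.5,-25.6,250,50.5)
E
```

```text
force: [0.4, -0.5, 0.0]
gripper_width: 4.6
gripper_force: 0.0
force: [-0.0, -0.6, 0.0]
gripper_width: 35.4
gripper_force: 0.0
[[720.61724636 -24.61708749 130.        ]] [[722.48582658 -25.46644438 118.        ]]
[[721.92084616 -29.47151669 128.        ]]
btn [[ 685.25425252 -131.9556159   140.        ]] [[ 678.5137142  -145.00769298  140.        ]]
267 [[720.80950358 -28.67534734 135.        ]]
d [0.1463, -0.0657, -0.0216] yaw -1.1241  pos [564.7 -54.2 228.4] [ 1.80e+02  1.00e-01 -1.39e+01] t 58.6 F [ 0.7 -0.4 -0. ] w 35.9
```

View pics/dial.png

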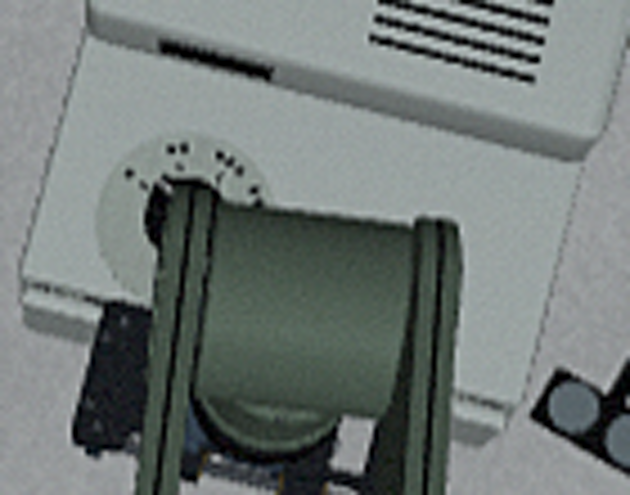

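The arm hides part of the view, but the drawer front sits flush and the pointer is at one dot (crop (160,183)). Next I turn the gripper to line up with the dial bar.

```bash
for i in 1 2 3; do python3 -m crank '[{"grip":0.036,"x":0,"y":0,"z":-0.005,"yaw":-0.1},{"grip":0.036,"x":0,"y":0,"z":-0.007,"yaw":-0.2},{"grip":0.036,"x":0,"y":0,"z":-0.007,"yaw":-0.3},{"grip":0.036,"x":0,"y":0,"z":-0.007,"yaw":-0.375},{"grip":0.036,"x":0,"y":0,"z":-0.007,"yaw":-0.375}]'|tail -1;done; python3 d.py 722 -26 200 50.5
```

```text
gripper_force: 0.0
gripper_force: 0.0
gripper_force: 0.0
d [0.1217, 0.103, 0.05] yaw -0.0011  pos [565.1 -54.2 250. ] [-179.9    0.    50.4] t 59.8 F [0.8 0.5 0.3] w 36.1
```

```bash
python3 -m crank '[{"grip":0.036,"x":0.025,"y":0.022,"z":0,"yaw":0},{"grip":0.036,"x":0.05,"y":0.044,"z":0,"yaw":0},{"grip":0.036,"x":0.075,"y":0.066,"z":0.01,"yaw":0},{"grip":0.036,"x":0.1,"y":0.086,"z":0.03,"yaw":0},{"grip":0.036,"x":0.1217,"y":0.103,"z":0.05,"yaw":0}]'|tail -1;python3 -m crank '[{"grip":0.036,"x":0,"y":0,"z":0.01,"yaw":0},{"grip":0.036,"x":0,"y":0,"z":0.02,"yaw":0},{"grip":0.036,"x":0,"y":0,"z":0.03,"yaw":0},{"grip":0.036,"x":0,"y":0,"z":0.03,"yaw":0},{"grip":0.036,"x":0,"y":0,"z":0.03,"yaw":0}]'; python3 d.py 722 -26 149 50.5
```

```text
gripper_force: 0.0
time_s: 60.65
ee_pos: [721.3, -26.1, 171.4]
ee_rot: [-180.0, 0.0, 50.5]
force: [-0.2, 0.3, -0.7]
gripper_width: 35.9
gripper_force: 0.0
d [0.0005, 0.0005, 0.0224] yaw -0.0005  pos [721.3 -26.1 171.4] [-180.     0.    50.5] t 60.6 F [-0.2  0.3 -0.7] w 35.9
```

```bash
python3 -m crank '[{"grip":0.036,"x":0,"y":0,"z":0.007,"yaw":0},{"grip":0.036,"x":0,"y":0,"z":0.014,"yaw":0},{"grip":0.036,"x":0,"y":0,"z":0.021,"yaw":0},{"grip":0.036,"x":0,"y":0,"z":0.021,"yaw":0},{"grip":0.036,"x":0,"y":0,"z":0.021,"yaw":0}]';python3 -m crank '[{"grip":0.005,"x":0,"y":0,"z":0,"yaw":0},{"grip":0.005,"x":0,"y":0,"z":0,"yaw":0},{"grip":0.005,"x":0,"y":0,"z":0,"yaw":0},{"grip":0.005,"x":0,"y":0,"z":0,"yaw":0},{"grip":0.005,"x":0,"y":0,"z":0,"yaw":0}]' 30; python3 d.py 722 -26 149 50.5
```

```text
time_s: 61.07
ee_pos: [721.8, -25.7, 149.3]
ee_rot: [-179.9, 0.0, 50.5]
force: [1.0, -0.6, 1.0]
gripper_width: 35.9
gripper_force: 0.0
time_s: 61.48
ee_pos: [722.6, -25.8, 150.3]
ee_rot: [180.0, -0.0, 50.5]
force: [0.4, 0.0, 0.0]
gripper_width: 13.9
gripper_force: 30.0
d [-0.0005, -0.0003, 0.0013] yaw 0.0008  pos [722.6 -25.8 150.3] [180.   -0.   50.5] t 61.5 F [0.4 0.  0. ] w 13.9
```

```bash
for i in 1 2 3 4; do python3 -m crank '[{"grip":0.005,"x":0,"y":0,"z":0,"yaw":0.08},{"grip":0.005,"x":0,"y":0,"z":0,"yaw":0.16},{"grip":0.005,"x":0,"y":0,"z":0,"yaw":0.24},{"grip":0.005,"x":0,"y":0,"z":0,"yaw":0.32},{"grip":0.005,"x":0,"y":0,"z":0,"yaw":0.376}]'|sed -n '2,5p';done; python3 d.py 722 -26 149 -35.5
```

```text
ee_pos: [722.4, -25.7, 150.3]
ee_rot: [180.0, -0.0, 28.8]
force: [-0.4, 0.3, 1.4]
gripper_width: 14.0
ee_pos: [722.3, -25.5, 150.3]
ee_rot: [-180.0, -0.0, 7.3]
force: [0.8, 0.6, 1.3]
gripper_width: 13.7
ee_pos: [722.4, -25.3, 150.3]
ee_rot: [-179.9, -0.0, -14.3]
force: [0.1, 1.2, 0.7]
gripper_width: 14.2
ee_pos: [722.4, -25.1, 150.3]
ee_rot: [-179.9, 0.0, -35.8]
force: [0.3, 0.9, 0.7]
gripper_width: 14.0
d [0.0001, 0.0009, 0.0013] yaw -0.0057  pos [722.4 -25.1 150.3] [-179.9    0.   -35.8] t 63.1 F [0.3 0.9 0.7] w 14.0
```

```bash
python3 -m crank '[{"grip":0.036,"x":0,"y":0,"z":0,"yaw":0},{"grip":0.036,"x":0,"y":0,"z":0,"yaw":0},{"grip":0.036,"x":0,"y":0,"z":0,"yaw":0},{"grip":0.036,"x":0,"y":0,"z":-0.02,"yaw":0},{"grip":0.036,"x":0,"y":0,"z":-0.05,"yaw":0}]'|tail -2; python3 -m crank '[{"grip":0.0,"x":0,"y":0.03,"z":-0.03,"yaw":0},{"grip":0.0,"x":0,"y":0.06,"z":-0.05,"yaw":0},{"grip":0.0,"x":-0.02,"y":0.09,"z":-0.05,"yaw":0},{"grip":0.0,"x":-0.04,"y":0.12,"z":-0.05,"yaw":0},{"grip":0.0,"x":-0.06,"y":0.15,"z":-0.05,"yaw":0}]'|tail -2;python3 -m crank '[{"grip":0.0,"x":0,"y":0.03,"z":0,"yaw":0},{"grip":0.0,"x":-0.02,"y":0.06,"z":0,"yaw":0},{"grip":0.0,"x":-0.02,"y":0.09,"z":0,"yaw":0},{"grip":0.0,"x":-0.02,"y":0.1,"z":0,"yaw":0},{"grip":0.0,"x":-0.02,"y":0.1,"z":0,"yaw":0}]'|tail -2
python3 -c "
from h import *
im=cv2.cvtColor(grab_frame('top'),cv2.COLOR_RGB2BGR)
s=cv2.cvtColor(grab_frame('side'),cv2.COLOR_RGB2BGR)
f=lambda a:cv2.resize(a,None,fx=2.6,fy=2.6,interpolation=cv2.INTER_CUBIC)
cv2.imwrite('pics/d2.png',np.hstack([f(im[60:200,285:435]),f(s[130:270,320:470])]))"
python3 d.py 686 -131 200 -36
```

```text
gripper_width: 35.9
gripper_force: 0.0
gripper_width: 5.5
gripper_force: 0.0
gripper_width: 0.6
gripper_force: 0.0
d [0.1113, -0.1428, 0.0501] yaw 0.0062  pos [ 512.3 -182.2  250.1] [-179.9   -0.   -35.6] t 64.5 F [0.4 0.5 0.1] w 0.6
```

View pics/d2.png

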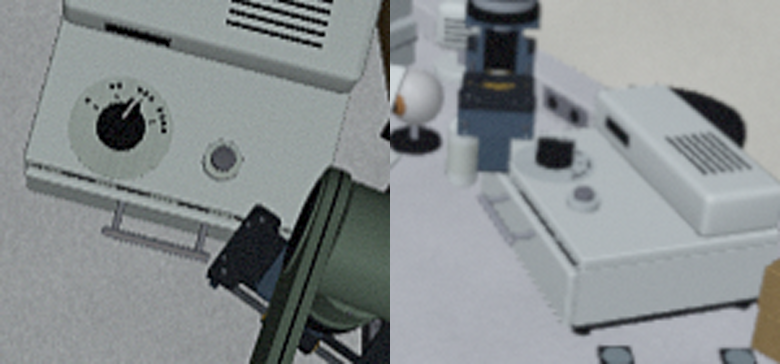

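The pointer is at the three dots (crop (140,97)) and the drawer is shut: its handle is back at (155,243), where it started. Only the start button is left, at crop (222,158).

```bash
python3 -m crank '[{"grip":0,"x":0.023,"y":-0.03,"z":0,"yaw":0},{"grip":0,"x":0.045,"y":-0.058,"z":0,"yaw":0},{"grip":0,"x":0.068,"y":-0.087,"z":0.01,"yaw":0},{"grip":0,"x":0.09,"y":-0.116,"z":0.03,"yaw":0},{"grip":0,"x":0.1113,"y":-0.1428,"z":0.05,"yaw":0}]'|tail -1;python3 -m crank '[{"grip":0,"x":0,"y":0,"z":0.01,"yaw":0},{"grip":0,"x":0,"y":0,"z":0.02,"yaw":0},{"grip":0,"x":0,"y":0,"z":0.03,"yaw":0},{"grip":0,"x":0,"y":0,"z":0.036,"yaw":0},{"grip":0,"x":0,"y":0,"z":0.036,"yaw":0}]'; python3 d.py 686 -131 146 -36
```

```text
gripper_force: 0.0
time_s: 65.33
ee_pos: [683.9, -131.1, 163.0]
ee_rot: [180.0, 0.1, -35.6]
force: [-1.3, 0.4, -0.2]
gripper_width: 0.4
gripper_force: 0.0
d [0.0017, -0.0013, 0.017] yaw 0.0062  pos [ 683.9 -131.1  163. ] [ 1.80e+02  1.00e-01 -3.56e+01] t 65.3 F [-1.3  0.4 -0.2] w 0.4
```

```bash
python3 -m crank '[{"grip":0,"x":0.001,"y":-0.001,"z":0.004,"yaw":0},{"grip":0,"x":0.001,"y":-0.001,"z":0.008,"yaw":0},{"grip":0,"x":0.001,"y":-0.001,"z":0.011,"yaw":0},{"grip":0,"x":0.001,"y":-0.001,"z":0.013,"yaw":0},{"grip":0,"x":0.001,"y":-0.001,"z":0.014,"yaw":0}]';python3 -m crank '[{"grip":0,"x":0,"y":0,"z":0.001,"yaw":0},{"grip":0,"x":0,"y":0,"z":0.002,"yaw":0},{"grip":0,"x":0,"y":0,"z":0.003,"yaw":0},{"grip":0,"x":0,"y":0,"z":0.003,"yaw":0},{"grip":0,"x":0,"y":0,"z":0.003,"yaw":0}]'
```

```text
time_s: 65.75
ee_pos: [686.7, -131.2, 150.6]
ee_rot: [-180.0, -0.1, -35.6]
force: [-0.4, -0.3, 3.3]
gripper_width: 0.3
gripper_force: 1.7
time_s: 66.17
ee_pos: [686.7, -131.2, 148.3]
ee_rot: [-180.0, -0.1, -35.6]
force: [-1.6, -1.7, 7.5]
gripper_width: 0.7
gripper_force: 3.7
```

```bash
python3 -m crank '[{"grip":0,"x":0,"y":0,"z":0.001,"yaw":0},{"grip":0,"x":0,"y":0,"z":0.002,"yaw":0},{"grip":0,"x":0,"y":0,"z":0.003,"yaw":0},{"grip":0,"x":0,"y":0,"z":0.003,"yaw":0},{"grip":0,"x":0,"y":0,"z":0.003,"yaw":0}]'; python3 -m crank '[{"grip":0,"x":0,"y":0,"z":-0.02,"yaw":0},{"grip":0,"x":0,"y":0,"z":-0.05,"yaw":0},{"grip":0,"x":0,"y":0,"z":-0.08,"yaw":0},{"grip":0,"x":0,"y":0,"z":-0.1,"yaw":0},{"grip":0,"x":0,"y":0,"z":-0.1,"yaw":0}]';python3 -m crank '[{"grip":0,"x":-0.03,"y":0.03,"z":0,"yaw":0},{"grip":0,"x":-0.05,"y":0.06,"z":0,"yaw":0},{"grip":0,"x":-0.08,"y":0.09,"z":0,"yaw":0},{"grip":0,"x":-0.11,"y":0.12,"z":0,"yaw":0},{"grip":0,"x":-0.12,"y":0.14,"z":0,"yaw":0}]'
python3 -c "
from h import *
im=cv2.cvtColor(grab_frame('top'),cv2.COLOR_RGB2BGR)
s=cv2.cvtColor(grab_frame('side'),cv2.COLOR_RGB2BGR)
f=lambda a:cv2.resize(a,None,fx=1.6,fy=1.6,interpolation=cv2.INTER_CUBIC)
cv2.imwrite('pics/end.png',np.hstack([f(im[30:270,240:490]),f(s[130:370,240:490])]))"
```

```text
time_s: 66.58
ee_pos: [686.7, -131.3, 148.1]
ee_rot: [-180.0, -0.2, -35.6]
force: [-5.5, -0.6, 18.1]
gripper_width: 0.1
gripper_force: 8.8
time_s: 67.0
ee_pos: [688.8, -131.0, 249.2]
ee_rot: [-179.7, -0.5, -35.6]
force: [1.0, 0.3, 1.4]
gripper_width: 0.1
gripper_force: 0.0
time_s: 67.42
ee_pos: [502.5, -173.7, 242.3]
ee_rot: [179.9, 0.3, -35.6]
force: [-0.7, -0.4, -0.3]
gripper_width: 0.5
gripper_force: 0.0
```

View pics/end.png

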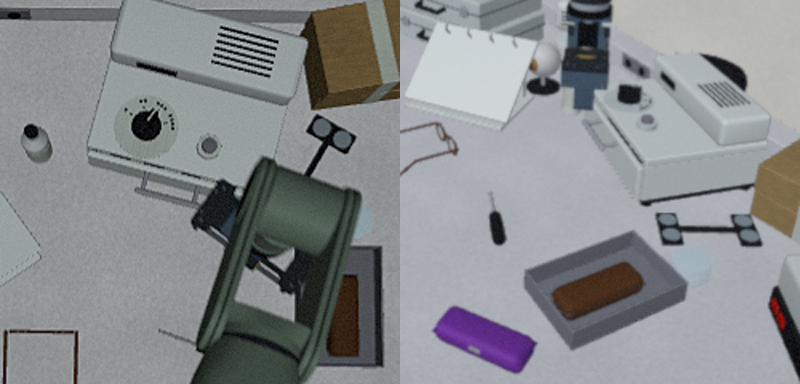

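The final view shows the drawer shut, the dial at three dots (crop (150,115)), the case in the tray at (600,290) and the rack empty. The bystanders in view look undisturbed.

```bash
python3 -c "
from workcell import *
print(job_done())"
```

```text
the job is handed in; nothing more can be done
None
```

The job is handed in: the case is in the tray, all four occluders lie flat and apart in the shut drawer, the dial is at three dots, and the start button was pressed last.

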